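# Lay the breakfast tray from the spice lift, restock the lift and stow it on its ratchet

## Robot

A 6-joint arm with a two-finger parallel gripper is mounted at the origin on a cart in front of the work surface, level with it; the furniture and walls round the work are solid. World frame = base frame: x ahead of the robot, y to its left, z up, the work surface at z = 0. Lengths are in m, angles in rad, forces in N, time in s.
With the tool pointing down it reaches from about 0.3 to 0.95 m from the base axis. Payload 3.1 kg.
Tool frame: the origin (TCP) lies midway between the tips of the shut fingers; the grasp point (between the pads) lies 19 mm behind it; z points along the fingers, y is the line along which they close (so a half turn about z gives the same grasp; the last joint's range is limited). The gripper opens to 85 mm and grips with 20 to 120 N. Pads are 22 mm wide; open, the fingers measure 114 mm over their backs; the gripper's body (76 mm by 85 mm) begins 54 mm behind the grasp point. The pads swing forward as they close: fully open they stand 13 mm farther back than shut.
Start: joints at [1.27, 0.308, 1.634, -0, 1.2, -0.07], TCP at [0.143, 0.608, 0.231] pointing down, gripper open.
Joint ranges: [-3.06, 3.06], [-0.79, 1.96], [0.05, 2.63], [-1.19, 4.34], [0.05, 2.64], [-2.94, 2.94]. Speed limits (rad/s): [2.79, 2.79, 3.14, 3.14, 3.14, 3.14].

## Interface

Orientations are given as a unit quaternion [x, y, z, w].
In Python, from workcell import env, viewer gives the robot as it stands.
- The arm moves only by the shell command python3 -m jog 'ROWS' [FORCE]. ROWS is JSON, a list of rows, each an object of numbers: "fingers": the finger opening in mm, from 0 to 85.4; "tx", "ty", "tz": the shift along the tool's x, y, z in units of 30 mm (1.0 is 30 mm); "twist": the turn about the tool's z in units of 6 degrees (1.0 is 6 degrees). In form: [{"fingers": .., "tx": .., "ty": .., "tz": .., "twist": ..}, ...]. A call has 1 to 5 rows; each row is the pose to reach, as a shift and turn from the pose commanded when the call began, along the tool's axes at that moment; what a row does not reach only later rows make up. A row lasts 1/10 s, in which the tool goes at most 50 mm and 8.59 degrees, less where a joint would pass 70% of its speed; a pose out of reach is approached as far as the arm can. A call with a gripper value outside its range is refused whole. The fingers move at their own pace and stop on an object; FORCE is the grip in N (left out, the last holds). Time passes only in rows, so rows that repeat a pose let the fingers close. It gives the time, the measured TCP pose, the force, the opening and the grip force at its end, in the units of the state.
- env.get_obs(): the state, without advancing time (a new reading comes with each control period).
- viewer.get_image(name): name is "scene" or "side" or "wrist"; returns a dict with "frame" (480x640x3 uint8, red, green, blue), "depth" (480x640 float32, m along the optical axis (not along the pixel's ray), 0 where there is no reading), "fx", "fy", "cx", "cy" (pixels), "eye" and "rotation" of the camera in the world. Camera axes: x right, y up, looking along -z (the intrinsics and any distortion apply to the point x, -y, -z); pixel columns grow to the right and rows downward; lengths in m; the calibration is good to about 2 mm. A picture is of the moment at which its call begins.
- env.finish_job(): hands the job in; it is judged then, once.
The state is a dict: "clock": time; "q": joint angles; "qd": joint speeds; "joint_torque": joint torques, N m; "ee_pos": TCP position; "tool_rot": TCP orientation; "contact_force": force on the tool from outside, world axes, zero at the start; "torque": the same for the moment, N m; "gripper_width": opening from 0.0 (shut) to 1.0 (fully open); "grip_force": force on a finger pad.
Only numpy, scipy, OpenCV 4.12 (cv2) and the standard library are available. Lean on these libraries where they do the work, as an engineer would, in place of code of your own. Each camera call takes 0.05 s, during which the arm holds its last target. There are 200 camera calls.

## Task

Lay the breakfast tray and restock the spice lift: flip the lift's ratchet pawl up and over so that its sprung tray comes up, take out the egg timer and the small glass shaker and stand both upright on the dark wooden serving tray at the right, and stand every loose spice jar from the worktop to the left of the lift upright on the raised lift tray. Then flip the pawl back in and push the lift tray down by the black knob on its toothed post until it is fully home and the ratchet keeps it down. Leave the sugar bowl where it stands.

Things in the scene. Friction and masses are not known exactly. Their poses are not given: they have to be found in the camera images.
- lift_case: fixed white open-topped box, wooden rim 136 mm up, outside 166 mm (x) by 249 mm (y), walls 8 mm. Origin on the worktop under the middle of its bay (inside 150 mm x by 200 mm y); x away from the robot, y along it towards the ratchet. Past the bay's +y end: a 41 mm end block, rim high, then outside it the ratchet: toothed post at x -30 mm, pawl lever at x +32 mm
- lift (a joint): how far the tray has sunk, m: 0 raised, 0.084 at its lower stop. A damped spring (80 N/m, 7 N at the bottom) lifts it in 1 to 1.5 s; each jar, timer or shaker sinks it 5 to 16 mm. With the pawl in, it goes down tooth by tooth (8 mm) but cannot rise. The last tooth holds it at 0.0795; push to 0.083 or the stop for the pawl to drop in there
- tray_floor (a point): centre of the upper face of the lift's flat cork tray (134 mm x by 184 mm y, axes as the case), 110 mm above the worktop when raised, lower by the lift value
- press_knob (a point): centre of the top of the black round knob (31 mm across) on the tray's toothed steel post, 132 mm above the tray floor; push it straight down to sink the tray
- pawl (a joint): turn of pawl and lever, rad. 0 engaged (to 0.18 riding over a tooth): the lever slopes up and away from the case, 40 degrees above level. 1.25 flipped out: it went over the top and leans 22 degrees past upright over the case. It stays either side by its weight (tips over at 0.87). Push the ball along the case's y: 3 to 5 N toward -y to flip out (spring bears on it), lightly toward +y to flip in
- lever_knob (a point): centre of the black 19 mm ball at the end of the thin pawl lever, 72 mm from the shaft
- pawl_hinge (a point): point on the pawl shaft at the foot of the lever, 136 mm above the worktop, 169.5 mm along y from the case's origin; the shaft runs along the case's x. Near the lever nothing stands above 150 mm but the toothed post and knob, 62 mm away toward -x
- jar0_mid (a point): spice jar, glass with green screw cap: upright cylinder 46 mm wide, 106 mm tall, about 0.11 kg, loose on the worktop left of the lift at the start (absent in some runs; the fixed jars in the far right corner are not meant); the point is its centre, 53 mm above its foot, z up its axis
- jar1_mid (a point): spice jar, glass with green screw cap: upright cylinder 46 mm wide, 106 mm tall, about 0.11 kg, loose on the worktop left of the lift at the start (absent in some runs; the fixed jars in the far right corner are not meant); the point is its centre, 53 mm above its foot, z up its axis
- jar2_mid (a point): spice jar, glass with green screw cap: upright cylinder 46 mm wide, 106 mm tall, about 0.11 kg, loose on the worktop left of the lift at the start (absent in some runs; the fixed jars in the far right corner are not meant); the point is its centre, 53 mm above its foot, z up its axis
- shaker_mid (a point): small glass shaker with a rounded grey steel top: 44 mm wide up to 66 mm high, then 34 mm, 90 mm tall, about 0.1 kg; stands on the lift's tray at the start, down inside the case; the point is its centre, 45 mm above its foot, z up its axis
- serving_tray: fixed dark wooden serving tray, outside 175 mm (x) by 235 mm (y), rim 22 mm high and 7 mm thick, floor 7 mm thick, a teaspoon fixed on it along its far (+x) side; origin under its centre, z up
- bowl: loose small sugar bowl, 73 by 91 mm, 46 mm tall, a bystander; origin under its centre
- timer_mid (a point): white round egg timer, 65 mm wide up to 24 mm high, above that a dial 59 mm wide, 60 mm tall, about 0.11 kg; stands on the lift's tray at the start, down inside the case; the point is its centre, 30 mm above its foot, z up its axis
- tray_left (a point): point on the serving tray's floor, middle of its free place nearer the lift
- tray_right (a point): point on the serving tray's floor, middle of its other free place, 104 mm to the right
Mind the look-alikes: they are no part of the job. Leave any orange look-alike of the part that bears jar1_mid alone.

How it is judged:
On the way, in this order (a step that is already met when the one before it is completed fails the run):
1. the pawl is flipped out and the tray has come up (value of joint pawl above 0.9 rad and value of joint lift below 0.04 m), for 0.2 s.
2. every loose spice jar stands upright on the lift's tray before the tray is stowed (x of jar0_mid in the frame of tray_floor between -0.06 and 0.06 m and y of jar0_mid in the frame of tray_floor between -0.088 and 0.088 m and z of jar0_mid in the frame of tray_floor between 0.045 and 0.061 m and angle between each of jar0_mid, jar1_mid, jar2_mid's own z axis and vertical below 0.12 rad and x of jar1_mid in the frame of tray_floor between -0.06 and 0.06 m and y of jar1_mid in the frame of tray_floor between -0.088 and 0.088 m and z of jar1_mid in the frame of tray_floor between 0.045 and 0.061 m and x of jar2_mid in the frame of tray_floor between -0.06 and 0.06 m and y of jar2_mid in the frame of tray_floor between -0.088 and 0.088 m and z of jar2_mid in the frame of tray_floor between 0.045 and 0.061 m and value of joint lift below 0.073 m), for 0.2 s.
At the end, for the whole second after the job is handed in: each spice jar present stands upright (0.12 rad) on the lift's tray; the tray is held down by the pawl (lift over 0.075, pawl under 0.12); shaker and egg timer stand upright (0.12 rad) and at rest on the serving tray's floor; the bowl has moved under 4 cm (x of jar0_mid in the frame of tray_floor between -0.06 and 0.06 m and y of jar0_mid in the frame of tray_floor between -0.088 and 0.088 m and z of jar0_mid in the frame of tray_floor between 0.045 and 0.061 m and angle between each of jar0_mid, jar1_mid, jar2_mid, shaker_mid, timer_mid's own z axis and vertical below 0.12 rad and x of jar1_mid in the frame of tray_floor between -0.06 and 0.06 m and y of jar1_mid in the frame of tray_floor between -0.088 and 0.088 m and z of jar1_mid in the frame of tray_floor between 0.045 and 0.061 m and x of jar2_mid in the frame of tray_floor between -0.06 and 0.06 m and y of jar2_mid in the frame of tray_floor between -0.088 and 0.088 m and z of jar2_mid in the frame of tray_floor between 0.045 and 0.061 m and x of shaker_mid in the frame of serving_tray between -0.072 and 0.072 m and y of shaker_mid in the frame of serving_tray between -0.102 and 0.102 m and z of shaker_mid in the frame of serving_tray between 0.044 and 0.06 m and x of timer_mid in the frame of serving_tray between -0.072 and 0.072 m and y of timer_mid in the frame of serving_tray between -0.102 and 0.102 m and z of timer_mid in the frame of serving_tray between 0.029 and 0.045 m and value of joint lift above 0.075 m and value of joint pawl below 0.12 rad and velocity of joint lift between -0.01 and 0.01 m/s and linear speed of each of shaker, timer below 0.02 m/s); the robot touches nothing.
It fails at once if the sugar bowl is moved more than 4 cm (distance of bowl from where it was at the start of the episode above 0.04 m).
Of jar0, jar1, jar2 only 2 to 3 are there at a start; the rules pass over those that are not, and their reading is None.
At some moment in a run one of timer may be knocked a few centimetres aside while the robot is not near it.
It also fails if it takes over 192 s, if anything falls off the work surface, if the arm or the gripper's body presses on something with over 40 N, if the wrist force passes 120 N, or if a joint passes its speed limit or range.

## Working session

There is one attempt and no reset: what is moved stays moved. The work goes in short steps, Python scripts to look and compute and a shell command to move; the robot and the scene stay as the last step left them, time stands still between calls to the robot, and variables do not carry over. Pictures are saved under pics/ and viewed, at most 14 in all, crops included, and the job is handed in when it is done.

```bash
ls; mkdir -p pics; cat > h.py <<'E'
import numpy as np, cv2
from workcell import env, viewer
from scipy.spatial.transform import Rotation as R
def img(n, save=None):
    d=viewer.get_image(n)
    if save: cv2.imwrite('pics/'+save+'.png', cv2.cvtColor(d['frame'],cv2.COLOR_RGB2BGR))
    return d
def pts(d):
    z=d['depth']; v,u=np.mgrid[:480,:640]
    c=np.stack([(u-d['cx'])/d['fx']*z, -(v-d['cy'])/d['fy']*z, -z],-1)
    P=c@np.array(d['rotation']).T+np.array(d['eye']); P[z==0]=np.nan
    return P
def ray(d,u,v,h):
    c=np.array([(u-d['cx'])/d['fx'],-(v-d['cy'])/d['fy'],-1.0])
    r=np.array(d['rotation'])@c; e=np.array(d['eye'])
    return e+r*(h-e[2])/r[2]
E
python3 - <<'E'
from h import *
for n in ['scene','side']:
    d=img(n,n+'0'); print({k:(np.round(d[k],3) if k in('eye','rotation') else d[k]) for k in d if k not in('frame','depth')})
    np.savez('pics/'+n+'0.npz',**d)
print(env.get_obs())
E
```

```text
pics
{'fx': 435.2136280835855, 'fy': 435.2136280835855, 'cx': 318.60173895272175, 'cy': 235.1037656478428, 'eye': array([-0.127, -0.413,  0.997]), 'rotation': array([ 0.322, -0.15 , -0.391,  0.849])}
{'fx': 586.4922661909427, 'fy': 586.4922661909427, 'cx': 319.6530070455053, 'cy': 244.15648034542613, 'eye': array([0.535, 1.596, 1.197]), 'rotation': array([0.014, 0.469, 0.883, 0.012])}
{'clock': 0.1, 'q': array([ 1.27030935e+00,  3.08945164e-01,  1.63505621e+00, -6.39789566e-06,
        1.19971385e+00, -6.96436156e-02]), 'qd': array([ 2.01575676e-05, -1.62603195e-03, -3.73483427e-03, -2.68591217e-03,
       -5.50017760e-04, -8.73727837e-04]), 'joint_torque': array([-8.04944775e-04, -4.16407871e+01, -2.77642840e+01, -1.00260461e-04,
        4.07485699e-03,  1.66599295e-05]), 'ee_pos': array([0.14277077, 0.60770455, 0.23014641]), 'tool_rot': array([ 1.15164351e-01,  9.93345884e-01, -1.04371318e-03, -1.92359106e-04]), 'contact_force': array([-0.09932512, -0.01856127, -0.74753704]), 'torque': array([ 0.00373348,  0.00888395, -0.02043429]), 'grip_force': 0.0, 'gripper_width': 1.0011016676736697}
```

Rotation is a quaternion; distortion keys absent.

```bash
sed -i "s/np.array(d\['rotation'\])/R.from_quat(d['rotation']).as_matrix()/" h.py
```

```text
(no output)
```

View pics/scene0.png

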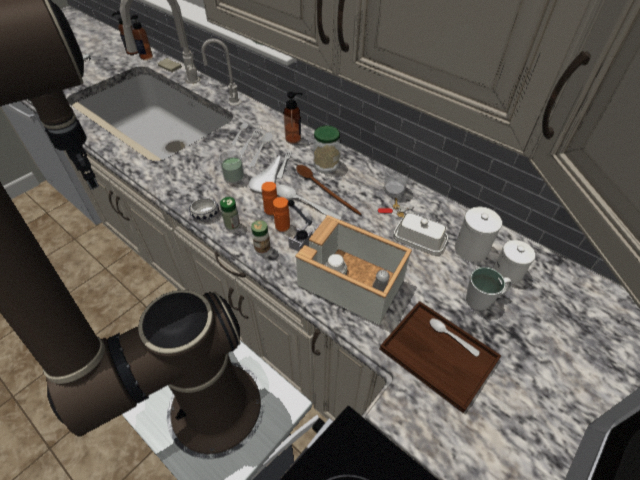

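View pics/side0.png

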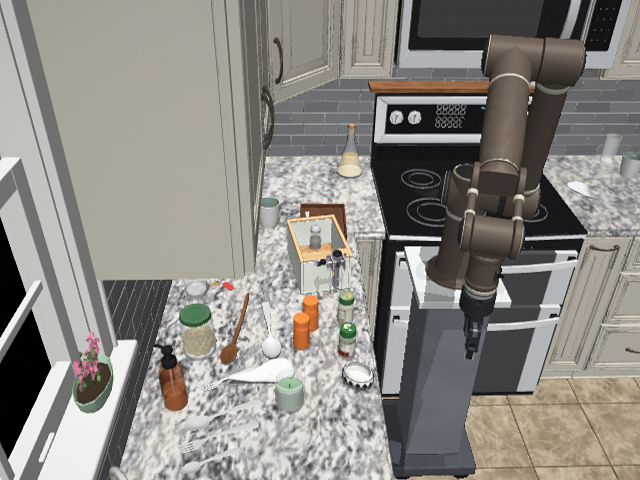

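The scene shows two green-capped jars at (229,212) and (261,235). The look-alikes are the orange jars (270,197) and (282,215), the big green-lid jar (327,148) and the green candle (232,170). The lift is around (353,265) with the timer at (337,262) and the shaker at (382,275). The pawl and knob are near (298,238), the tray at (440,352) and the bowl at (205,210).

```bash
python3 - <<'E'
from h import *
out=[]
for n,(a,b,c,e) in {'scene':(190,160,430,320),'side':(270,190,390,390)}.items():
    d=dict(np.load(f'pics/{n}0.npz')); f=d['frame']; P=pts(d)
    hsv=cv2.cvtColor(f,cv2.COLOR_RGB2HSV); z=P[...,2]; x=P[...,0]; y=P[...,1]
    def comp(m,name,mn=15):
        k,l,s,ct=cv2.connectedComponentsWithStats(m.astype(np.uint8))
        for i in range(1,k):
            if s[i,4]>=mn:
                q=P[l==i]; print(n,name,s[i],np.round(np.nanmedian(q,0),3),'lo',np.round(np.nanpercentile(q,5,axis=0),3),'hi',np.round(np.nanpercentile(q,95,axis=0),3))
    ws=(x>.2)&(x<.8)&(y>-.5)&(y<.7)
    comp(ws&(hsv[...,0]>40)&(hsv[...,0]<80)&(hsv[...,1]>90)&(z>.03),'green')
    comp(ws&(hsv[...,0]<12)&(hsv[...,1]>200)&(hsv[...,2]>130)&(z>.03),'orange')
    rim=ws&(np.abs(z-.136)<.008); comp(rim,'rim',200)
    q=P[rim][:,:2].astype(np.float32); q=q[(q[:,1]<.3)]; r=cv2.minAreaRect(q); print('rimrect',r)
    comp(ws&(np.abs(z-.022)<.006)&(f.max(-1)<110)&(y<0),'tray',200)
    comp(ws&(f.max(-1)<60)&(z>.14),'black',6)
    crop=f[b:e,a:c]; out.append(cv2.resize(crop,None,fx=600/max(crop.shape[:2]),fy=600/max(crop.shape[:2]),interpolation=cv2.INTER_CUBIC))
cv2.imwrite('pics/c1.png',cv2.cvtColor(out[0],cv2.COLOR_RGB2BGR)); cv2.imwrite('pics/c2.png',cv2.cvtColor(out[1],cv2.COLOR_RGB2BGR))
E
```

```text
scene green [315 134  17   9  72] [0.789 0.35  0.137] lo [0.779 0.326 0.133] hi [0.798 0.376 0.141]
scene green [220 197  15  15 134] [0.393 0.378 0.104] lo [0.38  0.366 0.091] hi [0.419 0.402 0.108]
scene green [253 228  14   8  51] [0.382 0.231 0.097] lo [0.373 0.227 0.089] hi [0.403 0.247 0.103]
scene rim [465 211  35  23 420] [ 0.779 -0.223  0.133] lo [ 0.755 -0.262  0.129] hi [ 0.798 -0.184  0.138]
scene rim [ 288  215  124   83 1759] [0.451 0.032 0.135] lo [ 0.377 -0.15   0.13 ] hi [0.56  0.101 0.138]
rimrect ((0.5926077365875244, -0.05548366904258728), (0.30402514338493347, 0.5137972831726074), 73.89600372314453)
scene tray [ 380  302  121  109 1023] [ 0.424 -0.336  0.02 ] lo [ 0.353 -0.435  0.017] hi [ 0.527 -0.204  0.024]
scene black [317   0  13  45 248] [0.6   0.201 0.603] lo [0.595 0.196 0.561] hi [0.621 0.209 0.647]
scene black [337   0  12  52 295] [0.6   0.146 0.609] lo [0.596 0.141 0.562] hi [0.623 0.154 0.66 ]
scene black [542  51  49  89 806] [ 0.588 -0.299  0.647] lo [ 0.581 -0.313  0.562] hi [ 0.604 -0.291  0.697]
scene black [595  65   8  12  20] [ 0.588 -0.335  
[... 2588 characters left out ...]
 0.696]
side black [268 103   5   7  12] [0.603 0.21  0.667] lo [0.601 0.153 0.646] hi [0.607 0.217 0.677]
side black [271 111   2   4   6] [0.6   0.209 0.653] lo [0.599 0.173 0.641] hi [0.601 0.214 0.658]
side black [265 125   9  25  46] [0.608 0.212 0.585] lo [0.6   0.155 0.561] hi [0.617 0.217 0.62 ]
side black [457 219   7  26  91] [0.209 0.608 0.557] lo [0.203 0.591 0.535] hi [0.212 0.617 0.573]
side black [460 243   6   9  28] [0.206 0.629 0.53 ] lo [0.201 0.619 0.518] hi [0.208 0.633 0.542]
side black [333 250   9   7  43] [0.418 0.113 0.16 ] lo [0.407 0.102 0.154] hi [0.429 0.125 0.163]
side black [318 259   8   6  28] [0.467 0.192 0.186] lo [0.458 0.161 0.154] hi [0.475 0.2   0.192]
```

View pics/c1.png

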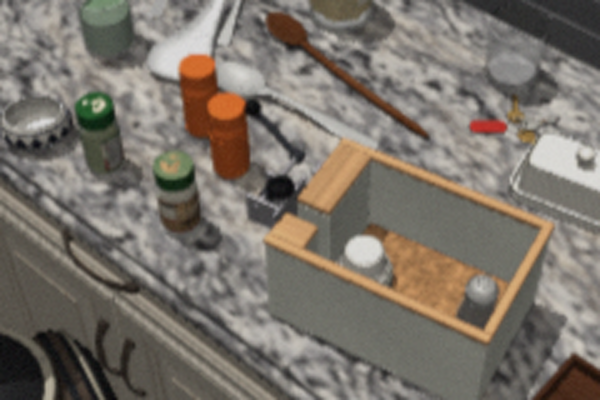

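Crop confirmed: the real jars are the two with green caps, at crop (97,110) and (175,172), and the orange ones are left alone. The lever ball is at crop (252,105) and the post knob at (278,187). Now a precise fit.

```bash
cat >> h.py <<'E'
def top(ds,xy,h,rad,tol=.006):
    """circle fit (algebraic) of points near height h around xy, merged views"""
    o=[]
    for d in ds:
        P=pts(d).reshape(-1,3); m=(np.hypot(P[:,0]-xy[0],P[:,1]-xy[1])<rad)&(abs(P[:,2]-h)<tol)
        q=P[m]
        if len(q)<5: o.append(None); continue
        c,r=cv2.minEnclosingCircle(q[:,:2].astype(np.float32)); o.append((np.round(q[:,:2].mean(0),4),np.round(c,4),round(r,4),round(np.median(q[:,2]),4),len(q)))
    return o
E
python3 - <<'E'
from h import *
D=[dict(np.load(f'pics/{n}0.npz')) for n in('scene','side')]
print('jarA',top(D,(.395,.39),.106,.035)); print('jarB',top(D,(.39,.245),.106,.035))
for s,d in zip('ab',D):
    P=pts(d).reshape(-1,3); hs=cv2.cvtColor(d['frame'],cv2.COLOR_RGB2HSV).reshape(-1,3)
    m=(abs(P[:,2]-.136)<.005)&(P[:,0]>.33)&(P[:,0]<.62)&(P[:,1]>-.2)&(P[:,1]<.12)&(hs[:,0]<20)&(hs[:,1]>70)&(hs[:,2]>90)
    q=P[m][:,:2]; r=cv2.minAreaRect(q.astype(np.float32)); print('rim',r,np.round(cv2.boxPoints(r),3).tolist(),len(q))
    a=np.radians(r[2] if r[2]<45 else r[2]-90); c,sn=np.cos(a),np.sin(a); L=np.c_[q@[c,sn],q@[-sn,c]]
    print(' yaw',a,'pct',np.percentile(L,[.5,1,99,99.5],axis=0).round(4).T.tolist())
    # floor of bay
    m=(P[:,0]>.36)&(P[:,0]<.58)&(P[:,1]>-.16)&(P[:,1]<.12)&(P[:,2]<.125)&(P[:,2]>.02)
    C=P[m]; w=d['frame'].reshape(-1,3)[m]; sel=(C[:,2]>.075)
    print('cork z',np.median(C[C[:,2]<.045][:,2]))
    m=(abs(P[:,2]-.022)<.005)&(P[:,0]>.25)&(P[:,0]<.6)&(P[:,1]>-.5)&(P[:,1]<-.15)&(d['frame'].reshape(-1,3).max(1)<130)&(hs[:,1]>60)
    if m.sum()>50: r=cv2.minAreaRect(P[m][:,:2].astype(np.float32)); print('stray',r)
    for nm,xy,h in(('ball',(.466,.18),.185),):
        m=(np.hypot(P[:,0]-.466,P[:,1]-.185)<.025)&(P[:,2]>.175); print(nm,P[m].mean(0),P[m][:,2].max())
    print('knob',top([d],(.415,.107),.162,.03,.004))
    d0=d
print('oranges',top(D,(.46,.32),.1,.12,.012))
E
```

```text
jarA [(array([0.4001, 0.3861]), array([0.4008, 0.3888]), 0.024, np.float64(0.1049), 149), (array([0.4033, 0.3939]), array([0.4058, 0.3929]), 0.0265, np.float64(0.105), 151)]
jarB [(array([0.394 , 0.2478]), array([0.3947, 0.2492]), 0.0238, np.float64(0.1049), 159), (array([0.397, 0.254]), array([0.3985, 0.2519]), 0.0251, np.float64(0.1046), 127)]
rim ((0.469841867685318, -0.024017333984375), (0.17259259521961212, 0.252136766910553), 10.487493515014648) [[0.3619999885559082, 0.08399999886751175], [0.40799999237060547, -0.164000004529953], [0.578000009059906, -0.13199999928474426], [0.5320000052452087, 0.11599999666213989]] 1508
 yaw 0.183041292118559 pct [[0.373, 0.3733, 0.5419, 0.5425], [-0.2348, -0.2346, 0.014, 0.0152]]
cork z 0.030784055151337086
stray ((0.44083172082901, -0.31921038031578064), (0.23524881899356842, 0.17814922332763672), 88.97933197021484)
ball [0.4622796  0.18288554 0.18447256] 0.19160243739850735
knob [(array([0.4141, 0.1028]), array([0.4138, 0.1034]), 0.0151, np.float64(0.1611), 71)]
rim ((0.47278136014938354, -0.02181847393512726), (0.16941718757152557, 0.2607077360153198), 11.00441837310791) [[0.36500000953674316, 0.09000000357627869], [0.41499999165534973, -0.16599999368190765], [0.5809999704360962, -0.1340000033378601], [0.531000018119812, 0.12200000137090683]] 459
 yaw 0.19206333287769087 pct [[0.3759, 0.3762, 0.5443, 0.5446], [-0.2402, -0.2368, 0.0177, 0.0181]]
cork z 0.031866488115247726
stray ((0.4440334737300873, -0.3141835331916809), (0.24068358540534973, 0.1729038506746292), 88.68637084960938)
ball [0.46553846 0.19383245 0.18566222] 0.19235002028153292
knob [(array([0.4173, 0.1107]), array([0.4201, 0.1125]), 0.0163, np.float64(0.1606), 40)]
oranges [(array([0.4495, 0.3072]), array([0.4494, 0.3146]), 0.109, np.float64(0.1041), 758), (array([0.4591, 0.3262]), array([0.4503, 0.3197]), 0.1102, np.float64(0.1035), 774)]
```

```bash
cat >> h.py <<'E'
O=np.array([.4741,-.0379]); YAW=.185
def case(x,y): return O+x*np.array([np.cos(YAW),np.sin(YAW)])+y*np.array([-np.sin(YAW),np.cos(YAW)])
def to(xy,z,yaw=YAW,start=None,name=''):
    """rows' numbers to go from current (or start=(pos,yaw)) to the target with tool y at angle yaw from world y"""
    if start is None:
        s=env.get_obs(); p=s['ee_pos']; M=R.from_quat(s['tool_rot']).as_matrix(); y0=np.arctan2(-M[0,1],M[1,1])
    else: p,y0=start
    e=np.array([xy[0]-p[0],xy[1]-p[1]]); ty=np.array([-np.sin(y0),np.cos(y0)]); tx=-np.array([np.cos(y0),np.sin(y0)])
    tw=-(((yaw-y0)+np.pi/2)%np.pi-np.pi/2)
    print(name,'tx %.2f ty %.2f tz %.2f twist %.2f'%(e@tx/.03,e@ty/.03,(p[2]-z)/.03,np.degrees(tw)/6), 'target',np.round([*xy,z],3))
    return (np.array([*xy,z]),y0-tw)
def st():
    s=env.get_obs(); M=R.from_quat(s['tool_rot']).as_matrix(); print('t %.1f'%s['clock'],'p',s['ee_pos'].round(4),'yaw %.3f'%np.arctan2(-M[0,1],M[1,1]),'F',s['contact_force'].round(1),'w %.3f'%s['gripper_width'],'g %.1f'%s['grip_force'],'q6 %.2f'%s['q'][5])
E
python3 - <<'E'
from h import *
st(); a=to(case(.032,.270),.26)
a=to(case(.032,.270),.170,start=a); a=to(case(.032,.178),.172,start=a); a=to(case(.032,.215),.18,start=a)
E
```

```text
t 0.1 p [0.1428 0.6077 0.2301] yaw -0.231 F [-0.1 -0.  -0.7] w 1.001 g 0.0 q6 -0.07
 tx -13.02 ty -9.76 tz -1.00 twist -3.97 target [0.456 0.233 0.26 ]
 tx 0.00 ty 0.00 tz 3.00 twist -0.00 target [0.456 0.233 0.17 ]
 tx -0.00 ty -3.07 tz -0.07 twist -0.00 target [0.473 0.143 0.172]
 tx 0.00 ty 1.23 tz -0.27 twist -0.00 target [0.466 0.179 0.18 ]
```

```bash
python3 -m jog '[{"fingers":0,"tz":-1,"tx":-1,"ty":-0.8,"twist":-1},{"fingers":0,"tz":-1,"tx":-2.2,"ty":-1.7,"twist":-2},{"fingers":0,"tz":-1,"tx":-3.5,"ty":-2.6,"twist":-3},{"fingers":0,"tz":-1,"tx":-4.7,"ty":-3.5,"twist":-4},{"fingers":0,"tz":-1,"tx":-6,"ty":-4.5,"twist":-4}]'; python3 - <<'E'
from h import *
st(); a=to(case(.032,.270),.26)
E
```

```text
clock: 0.6
ee_pos: [0.2879, 0.4344, 0.2609]
tool_rot: [-0.095, 0.995, -0.0, -0.0]
contact_force: [0.9, 0.2, 0.1]
gripper_width: 0.145
grip_force: 0.0
t 0.6 p [0.2879 0.4344 0.2609] yaw 0.191 F [0.9 0.2 0.1] w 0.145 g 0.0 q6 -0.86
 tx -4.23 ty -7.64 tz 0.03 twist 0.05 target [0.456 0.233 0.26 ]
```

```bash
python3 -m jog '[{"fingers":0,"tx":-4.2,"ty":-7.5},{"fingers":0,"tx":-4.2,"ty":-7.5},{"fingers":0,"tx":-4.2,"ty":-7.5},{"fingers":0,"tx":-4.2,"ty":-7.5},{"fingers":0,"tx":-4.2,"ty":-7.5}]' >/dev/null;  python3 -m jog '[{"fingers":0},{"fingers":0},{"fingers":0,"tz":0.5}]'; python3 - <<'E'
from h import *
st(); a=to(case(.032,.270),.17);a=to(case(.032,.178),.172,start=a)
E
```

```text
t 0.6 p [0.2879 0.4344 0.2609] yaw 0.191 F [0.9 0.2 0.1] w 0.145 g 0.0 q6 -0.86
 tx -4.23 ty -7.64 tz 3.03 twist 0.05 target [0.456 0.233 0.17 ]
 tx -0.00 ty -3.07 tz -0.07 twist -0.00 target [0.473 0.143 0.172]$[0]: bad value
$[0]: bad value
```

```bash
python3 -m jog '[{"fingers":0,"tx":-4.2,"ty":-7.5,"tz":0,"twist":0},{"fingers":0,"tx":-4.2,"ty":-7.5,"tz":0,"twist":0},{"fingers":0,"tx":-4.2,"ty":-7.5,"tz":0,"twist":0},{"fingers":0,"tx":-4.2,"ty":-7.5,"tz":0,"twist":0},{"fingers":0,"tx":-4.2,"ty":-7.5,"tz":0,"twist":0}]';  python3 -m jog '[{"fingers":0,"tx":0,"ty":0,"tz":0,"twist":0},{"fingers":0,"tx":0,"ty":0,"tz":0.5,"twist":0}]'; python3 - <<'E'
from h import *
st(); a=to(case(.032,.270),.17);a=to(case(.032,.178),.172,start=a)
E
```

```text
clock: 1.1
ee_pos: [0.4488, 0.2425, 0.261]
tool_rot: [-0.094, 0.996, 0.0, -0.0]
contact_force: [0.3, 1.3, 0.6]
gripper_width: 0.002
grip_force: 0.0
clock: 1.3
ee_pos: [0.4503, 0.2437, 0.2478]
tool_rot: [-0.092, 0.996, 0.001, 0.002]
contact_force: [1.1, 0.4, 0.3]
gripper_width: 0.003
grip_force: 0.0
t 1.3 p [0.4503 0.2437 0.2478] yaw 0.184 F [1.1 0.4 0.3] w 0.003 g 0.0 q6 -1.34
 tx -0.12 ty -0.37 tz 2.59 twist -0.01 target [0.456 0.233 0.17 ]
 tx -0.00 ty -3.07 tz -0.07 twist -0.00 target [0.473 0.143 0.172]
```

Down, push toward -y, then back off and rise.

```bash
python3 -m jog '[{"fingers":0,"tx":-0.12,"ty":-0.2,"tz":1.5,"twist":0},{"fingers":0,"tx":-0.12,"ty":-0.2,"tz":2.6,"twist":0},{"fingers":0,"tx":-0.12,"ty":-0.37,"tz":2.6,"twist":0},{"fingers":0,"tx":-0.12,"ty":-0.8,"tz":2.6,"twist":0},{"fingers":0,"tx":-0.12,"ty":-1.2,"tz":2.6,"twist":0}]';  python3 -m jog '[{"fingers":0,"tx":0,"ty":-0.5,"tz":0,"twist":0},{"fingers":0,"tx":0,"ty":-1,"tz":0,"twist":0},{"fingers":0,"tx":0,"ty":-1.5,"tz":0,"twist":0},{"fingers":0,"tx":0,"ty":-2,"tz":0,"twist":0},{"fingers":0,"tx":0,"ty":-2.4,"tz":0,"twist":0}]';python3 -m jog '[{"fingers":0,"tx":0,"ty":0,"tz":0,"twist":0},{"fingers":0,"tx":0,"ty":1,"tz":0,"twist":0},{"fingers":0,"tx":0,"ty":1.5,"tz":-1.5,"twist":0},{"fingers":0,"tx":0,"ty":1.5,"tz":-3,"twist":0},{"fingers":0,"tx":0,"ty":1.5,"tz":-4,"twist":0}]'; python3 -m jog '[{"fingers":85,"tx":3,"ty":5,"tz":0,"twist":0},{"fingers":85,"tx":3,"ty":5,"tz":0,"twist":0},{"fingers":85,"tx":3,"ty":5,"tz":0,"twist":0},{"fingers":85,"tx":3,"ty":5,"tz":0,"twist":0},{"fingers":85,"tx":3,"ty":5,"tz":0,"twist":0}]';python3 -m jog '[{"fingers":85,"tx":0,"ty":0,"tz":0,"twist":0},{"fingers":85,"tx":0,"ty":0,"tz":0,"twist":0},{"fingers":85,"tx":0,"ty":0,"tz":0,"twist":0},{"fingers":85,"tx":0,"ty":0,"tz":0,"twist":0},{"fingers":85,"tx":0,"ty":0,"tz":0,"twist":0}]'; python3 - <<'E'
from h import *
st(); 
for n in('scene','side'):
    d=img(n,n+'1'); np.savez('pics/%s1.npz'%n,**d); f=d['frame']
    P=pts(d); 
    if n=='scene': o=cv2.resize(f[160:320,190:430],None,fx=2.5,fy=2.5,interpolation=3); cv2.imwrite('pics/c3.png',o[...,::-1])
    print('knob',top([d],(.417,.108),.22,.03,.03))
E
```

```text
clock: 1.8
ee_pos: [0.4598, 0.2099, 0.1703]
tool_rot: [-0.094, 0.996, 0.001, 0.002]
contact_force: [-0.8, 7.9, 4.6]
gripper_width: 0.002
grip_force: 5.7
clock: 2.3
ee_pos: [0.4759, 0.1386, 0.1733]
tool_rot: [-0.094, 0.996, 0.0, 0.005]
contact_force: [0.3, 0.0, -0.3]
gripper_width: 0.001
grip_force: 0.0
clock: 2.8
ee_pos: [0.4643, 0.184, 0.2918]
tool_rot: [-0.094, 0.996, 0.001, 0.002]
contact_force: [-0.2, -0.0, -0.2]
gripper_width: -0.001
grip_force: 0.0
clock: 3.3
ee_pos: [0.3447, 0.3156, 0.2886]
tool_rot: [-0.096, 0.995, 0.001, -0.0]
contact_force: [0.3, 0.6, -1.1]
gripper_width: 0.845
grip_force: 0.0
clock: 3.8
ee_pos: [0.3475, 0.3132, 0.2882]
tool_rot: [-0.093, 0.996, -0.0, -0.0]
contact_force: [0.2, -0.6, 0.6]
gripper_width: 0.993
grip_force: 0.0
t 3.8 p [0.3475 0.3132 0.2882] yaw 0.187 F [ 0.2 -0.6  0.6] w 0.993 g 0.0 q6 -1.12
knob [(array([0.4131, 0.1021]), array([0.4158, 0.1041]), 0.0152, np.float64(0.2188), 112)]
knob [(array([0.4178, 0.1118]), array([0.4189, 0.1119]), 0.0196, np.float64(0.2178), 75)]
```

View pics/c3.png

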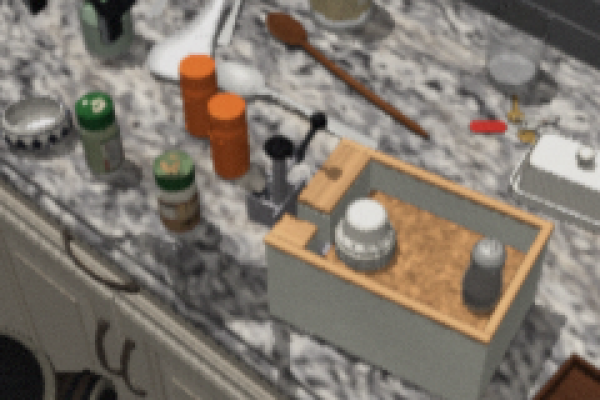

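The pawl leans over the case (ball at crop 318,120) and the tray is up. The timer is at (366,230), the shaker at (485,275). Measure both.

```bash
cat > meas.py <<'E'
from h import *
import sys
k=sys.argv[1]
def inb(D):
  for d in D:
    P=pts(d).reshape(-1,3); L=P[:,:2]-O; c,s=np.cos(YAW),np.sin(YAW); X=L@[c,s]; Y=L@[-s,c]
    inb=(abs(X)<.073)&(abs(Y)<.098)
    m=inb&(P[:,2]<.11)&(P[:,2]>.07); print('floor z',np.median(P[m,2]).round(4))
    fl=np.median(P[m,2])
    for lo,hi in((.02,.035),(.04,.064),(.07,.115)):
        m=inb&(P[:,2]>fl+lo)&(P[:,2]<fl+hi)&(abs(X)<.066)&(abs(Y)<.092); q=np.c_[X,Y][m]
        if len(q)<10: continue
        km=cv2.kmeans(q.astype(np.float32),2 if lo<.06 else 1,None,(3,50,1e-5),5,cv2.KMEANS_PP_CENTERS)
        for i in range(km[2].shape[0]):
            g=q[km[1].ravel()==i]; zz=P[m][km[1].ravel()==i,2]; cc,r=cv2.minEnclosingCircle(g.astype(np.float32)); print('  band',lo,'n',len(g),'case xy mean',g.mean(0).round(4),'circ',np.round(cc,4),round(r,4),'zmax',zz.max().round(3))
if __name__=='__main__': inb([dict(np.load(f'pics/{n}{k}.npz')) for n in('scene','side')])
E
python3 meas.py 1
```

```text
floor z 0.0899
  band 0.02 n 163 case xy mean [-0.0279  0.0501] circ [-0.0142  0.0581] 0.033 zmax 0.125
  band 0.02 n 53 case xy mean [-0.0279 -0.0755] circ [-0.0194 -0.0722] 0.0195 zmax 0.125
  band 0.04 n 248 case xy mean [-0.0182  0.0566] circ [-0.0145  0.0586] 0.0229 zmax 0.153
  band 0.04 n 108 case xy mean [-0.0243 -0.0771] circ [-0.0156 -0.0748] 0.0193 zmax 0.153
  band 0.07 n 151 case xy mean [-0.0174 -0.0765] circ [-0.0126 -0.075 ] 0.0174 zmax 0.182
floor z 0.0907
  band 0.02 n 42 case xy mean [-0.015   0.0764] circ [-0.0067  0.0685] 0.0318 zmax 0.125
  band 0.02 n 51 case xy mean [-0.0045 -0.0603] circ [-0.0056 -0.0888] 0.0599 zmax 0.125
  band 0.04 n 72 case xy mean [-0.0039 -0.0609] circ [ 0.005  -0.0892] 0.0498 zmax 0.155
  band 0.04 n 127 case xy mean [-0.0095  0.0726] circ [-0.0103  0.066 ] 0.0265 zmax 0.154
  band 0.07 n 68 case xy mean [-0.0074 -0.064 ] circ [-0.0089 -0.0653] 0.0185 zmax 0.185
```

```bash
python3 -c "
from h import *
to(case(-.012,.062),.285,YAW-1.56)"
```

```text
tx -1.58 ty -10.22 tz 0.11 twist 14.92 target [0.451 0.021 0.285]
```

```bash
python3 -m jog '[{"fingers":75,"tx":-0.2,"ty":-1.2,"tz":0,"twist":1.4},{"fingers":75,"tx":-0.4,"ty":-2.4,"tz":0,"twist":2.8},{"fingers":75,"tx":-0.6,"ty":-3.6,"tz":0,"twist":4.2},{"fingers":75,"tx":-0.8,"ty":-4.8,"tz":0,"twist":5.6},{"fingers":75,"tx":-1,"ty":-6,"tz":0,"twist":7}]';python3 - <<'E'
from h import *
to(case(-.012,.062),.285,YAW-1.56)
E
```

```text
clock: 4.4
ee_pos: [0.4105, 0.1411, 0.2884]
tool_rot: [0.272, 0.962, 0.0, 0.0]
contact_force: [0.2, -0.6, -0.3]
gripper_width: 0.878
grip_force: 0.0
 tx -3.25 ty -2.71 tz 0.11 twist 7.87 target [0.451 0.021 0.285]
```

```bash
python3 -m jog '[{"fingers":75,"tx":-0.7,"ty":-0.6,"tz":0,"twist":1.4},{"fingers":75,"tx":-1.4,"ty":-1.2,"tz":0,"twist":2.8},{"fingers":75,"tx":-2.1,"ty":-1.8,"tz":0,"twist":4.2},{"fingers":75,"tx":-2.8,"ty":-2.4,"tz":0,"twist":5.6},{"fingers":75,"tx":-3.2,"ty":-2.6,"tz":0,"twist":7}]' >/dev/null; python3 -m jog '[{"fingers":75,"tx":0,"ty":0,"tz":0,"twist":0.7},{"fingers":75,"tx":0,"ty":0,"tz":0,"twist":0.7},{"fingers":75,"tx":0,"ty":0,"tz":0,"twist":0.7}]'; python3 - <<'E'
from h import *
d=img('wrist','w1'); np.savez('pics/wrist1.npz',**d); print(d['eye'])
import meas
E
sed -i 's/^k=.*/k=sys.argv[1] if len(sys.argv)>1 else ""/' meas.py; python3 -c "
from meas import *
inb([dict(np.load('pics/wrist1.npz'))]); st(); to(case(-.012,.062),.106,YAW-1.56)"
```

```text
clock: 5.2
ee_pos: [0.4517, 0.026, 0.2882]
tool_rot: [0.625, 0.781, -0.0, -0.0]
contact_force: [-0.3, -0.2, -0.3]
gripper_width: 0.883
grip_force: 0.0
[0.43533678 0.09605054 0.43135327]
floor z 0.091
  band 0.02 n 1359 case xy mean [-0.013   0.0728] circ [-0.0132  0.0608] 0.0325 zmax 0.126
  band 0.02 n 383 case xy mean [-0.0119 -0.0551] circ [-0.0121 -0.0706] 0.0214 zmax 0.126
  band 0.04 n 2555 case xy mean [-0.0132  0.0642] circ [-0.0131  0.0623] 0.023 zmax 0.152
  band 0.04 n 880 case xy mean [-0.012 -0.059] circ [-0.0124 -0.0706] 0.0201 zmax 0.155
  band 0.07 n 1355 case xy mean [-0.0126 -0.067 ] circ [-0.0128 -0.0727] 0.0172 zmax 0.181
t 5.2 p [0.4517 0.0262 0.2882] yaw -1.350 F [0.4 0.5 0. ] w 0.879 g 0.0 q6 -0.26
 tx -0.17 ty -0.06 tz 6.07 twist 0.24 target [0.451 0.021 0.106]Traceback (most recent call last):
  File "<stdin>", line 3, in <module>
  File "meas.py", line 3, in <module>
    k=sys.argv[1]
      ~~~~~~~~^^^
IndexError: list index out of range
```

View pics/w1.png

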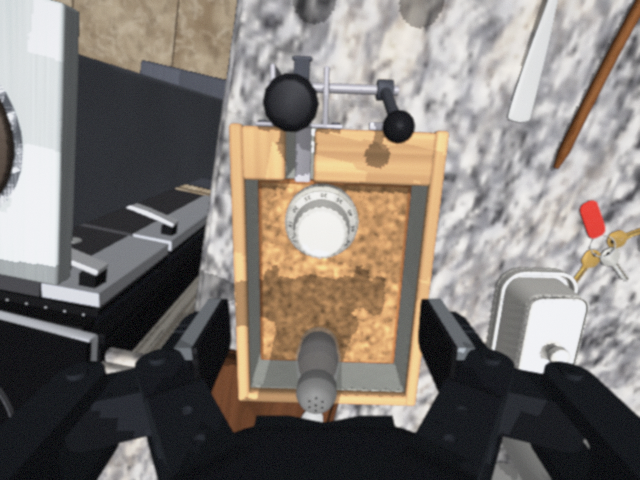

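The wrist view (timer at (320,220), shaker at (317,370)) matches the measurements: timer at case (-13,61.5) mm, shaker at (-12.5,-72) mm, cork at z 0.090.

```bash
python3 -m jog '[{"fingers":75,"tx":-0.17,"ty":-0.03,"tz":1.5,"twist":0},{"fingers":75,"tx":-0.17,"ty":-0.03,"tz":3,"twist":0},{"fingers":75,"tx":-0.17,"ty":-0.03,"tz":4,"twist":0},{"fingers":75,"tx":-0.17,"ty":-0.03,"tz":5,"twist":0},{"fingers":75,"tx":-0.17,"ty":-0.03,"tz":5.6,"twist":0}]'; python3 -m jog '[{"fingers":75,"tx":0,"ty":0,"tz":0,"twist":0},{"fingers":20,"tx":0,"ty":0,"tz":0,"twist":0},{"fingers":20,"tx":0,"ty":0,"tz":0,"twist":0},{"fingers":20,"tx":0,"ty":0,"tz":0,"twist":0},{"fingers":20,"tx":0,"ty":0,"tz":0,"twist":0}]' 35;  python3 -m jog '[{"fingers":20,"tx":0,"ty":0,"tz":0,"twist":0},{"fingers":20,"tx":0,"ty":0,"tz":0,"twist":0}]'; python3 -c "
from h import *
st();to(case(-.013,.0615),.118,YAW-1.56)"
```

```text
clock: 5.75
ee_pos: [0.4501, 0.0214, 0.1179]
tool_rot: [0.625, 0.781, -0.001, -0.001]
contact_force: [0.2, 0.0, 0.8]
gripper_width: 0.876
grip_force: 0.0
clock: 6.25
ee_pos: [0.4531, 0.0209, 0.1215]
tool_rot: [0.625, 0.78, 0.001, 0.001]
contact_force: [-0.0, 0.4, 0.0]
gripper_width: 0.682
grip_force: 41.0
clock: 6.45
ee_pos: [0.4529, 0.0208, 0.1209]
tool_rot: [0.625, 0.78, 0.001, 0.001]
contact_force: [0.3, 0.4, 0.7]
gripper_width: 0.679
grip_force: 41.0
t 6.5 p [0.4529 0.0208 0.1209] yaw -1.351 F [0.3 0.4 0.7] w 0.679 g 41.0 q6 -0.27
 tx -0.00 ty -0.10 tz 0.10 twist 0.23 target [0.45  0.02  0.118]
```

```bash
python3 -c "
from h import *
d=dict(np.load('pics/scene0.npz'))
for u,v in((431,323),(438,332),(477,355)): print(ray(d,u,v,.012).round(3))
st(); T=np.array([.4424,-.3167]); 
a=to(case(-.013,.0615),.27,YAW-1.56)
a=to(T+[-.022,.052],.27,-1.38,start=a,name='left'); a=to(T+[-.022,.052],.0395,-1.38,start=a)"
```

```text
[ 0.499 -0.263  0.012]
[ 0.488 -0.289  0.012]
[ 0.495 -0.394  0.012]
t 6.5 p [0.4529 0.0208 0.1209] yaw -1.351 F [0.3 0.4 0.7] w 0.679 g 41.0 q6 -0.27
 tx -0.00 ty -0.10 tz -4.97 twist 0.23 target [0.45 0.02 0.27]
left tx -9.12 ty -2.82 tz 0.00 twist 0.05 target [ 0.42  -0.265  0.27 ]
 tx 0.00 ty 0.00 tz 7.68 twist -0.00 target [ 0.42  -0.265  0.04 ]
```

```bash
python3 -m jog '[{"fingers":20,"tx":0,"ty":0,"tz":-1,"twist":0},{"fingers":20,"tx":0,"ty":0,"tz":-2.4,"twist":0},{"fingers":20,"tx":0,"ty":0,"tz":-3.8,"twist":0},{"fingers":20,"tx":0,"ty":0,"tz":-5,"twist":0},{"fingers":20,"tx":-0.8,"ty":-0.2,"tz":-5,"twist":0}]'; python3 -m jog '[{"fingers":20,"tx":-1.2,"ty":-0.3,"tz":0,"twist":0},{"fingers":20,"tx":-2.7,"ty":-0.8,"tz":0,"twist":0},{"fingers":20,"tx":-4.2,"ty":-1.3,"tz":0,"twist":0},{"fingers":20,"tx":-5.7,"ty":-1.8,"tz":0,"twist":0},{"fingers":20,"tx":-7,"ty":-2.3,"tz":0,"twist":0}]'; python3 -c "
from h import *
st();to((.4204,-.2647),.27,-1.38); to((.4204,-.2647),.038,-1.38)"
```

```text
clock: 6.95
ee_pos: [0.4553, -0.0029, 0.2765]
tool_rot: [0.624, 0.781, 0.004, 0.005]
contact_force: [0.8, -1.0, -0.7]
gripper_width: 0.675
grip_force: 40.7
clock: 7.45
ee_pos: [0.4289, -0.226, 0.27]
tool_rot: [0.626, 0.78, -0.0, -0.0]
contact_force: [0.2, 0.4, -0.9]
gripper_width: 0.679
grip_force: 40.7
t 7.5 p [ 0.4289 -0.226   0.27  ] yaw -1.352 F [ 0.2  0.4 -0.9] w 0.679 g 40.7 q6 -0.79
 tx -1.20 ty -0.56 tz 0.00 twist 0.27 target [ 0.42  -0.265  0.27 ]
 tx -1.20 ty -0.56 tz 7.73 twist 0.27 target [ 0.42  -0.265  0.038]
```

```bash
python3 -m jog '[{"fingers":20,"tx":-1.2,"ty":-0.55,"tz":1.2,"twist":0},{"fingers":20,"tx":-1.2,"ty":-0.55,"tz":2.7,"twist":0},{"fingers":20,"tx":-1.2,"ty":-0.55,"tz":4.2,"twist":0},{"fingers":20,"tx":-1.2,"ty":-0.55,"tz":5.5,"twist":0},{"fingers":20,"tx":-1.2,"ty":-0.55,"tz":6.5,"twist":0}]'; python3 -m jog '[{"fingers":20,"tx":0,"ty":0,"tz":0.5,"twist":0},{"fingers":20,"tx":0,"ty":0,"tz":0.9,"twist":0},{"fingers":20,"tx":0,"ty":0,"tz":1.1,"twist":0},{"fingers":20,"tx":0,"ty":0,"tz":1.2,"twist":0},{"fingers":20,"tx":0,"ty":0,"tz":1.2,"twist":0}]'; python3 -c "
from h import *
st();to((.4204,-.2647),.038,-1.38)"
```

```text
clock: 7.95
ee_pos: [0.4195, -0.2617, 0.0723]
tool_rot: [0.626, 0.78, -0.0, -0.002]
contact_force: [0.3, 0.3, -0.0]
gripper_width: 0.678
grip_force: 40.8
clock: 8.45
ee_pos: [0.4219, -0.2629, 0.0397]
tool_rot: [0.625, 0.78, -0.0, 0.0]
contact_force: [-0.5, 0.3, -1.3]
gripper_width: 0.678
grip_force: 40.8
t 8.4 p [ 0.4219 -0.2629  0.0397] yaw -1.351 F [-0.5  0.3 -1.3] w 0.678 g 40.8 q6 -0.86
 tx -0.05 ty -0.06 tz 0.06 twist 0.27 target [ 0.42  -0.265  0.038]
```

```bash
python3 -m jog '[{"fingers":20,"tx":0,"ty":0,"tz":0.1,"twist":0},{"fingers":20,"tx":0,"ty":0,"tz":0.1,"twist":0},{"fingers":72,"tx":0,"ty":0,"tz":0.1,"twist":0},{"fingers":72,"tx":0,"ty":0,"tz":0.1,"twist":0},{"fingers":72,"tx":0,"ty":0,"tz":0.1,"twist":0}]'; python3 -m jog '[{"fingers":72,"tx":0,"ty":0,"tz":-0.5,"twist":0},{"fingers":72,"tx":0,"ty":0,"tz":-2,"twist":0},{"fingers":72,"tx":0,"ty":0,"tz":-3.5,"twist":0},{"fingers":72,"tx":0,"ty":0,"tz":-5,"twist":0},{"fingers":72,"tx":0,"ty":0,"tz":-6.5,"twist":0}]'; python3 -c "
from h import *
st();a=to(case(-.0125,-.072),.26,-1.385); a=to(case(-.0125,-.072),.13,-1.385,start=a)
d=img('scene','s2');np.savez('pics/scene2.npz',**d);cv2.imwrite('pics/c4.png',cv2.resize(d['frame'][200:420,250:530],None,fx=2,fy=2)[...,::-1])"
```

```text
clock: 8.95
ee_pos: [0.4218, -0.2628, 0.0366]
tool_rot: [0.625, 0.78, 0.0, 0.0]
contact_force: [-0.9, -0.9, 0.6]
gripper_width: 0.842
grip_force: 0.0
clock: 9.45
ee_pos: [0.4211, -0.2623, 0.2329]
tool_rot: [0.625, 0.78, 0.0, -0.0]
contact_force: [1.5, -1.0, -0.5]
gripper_width: 0.842
grip_force: 0.0
t 9.4 p [ 0.4211 -0.2623  0.2329] yaw -1.351 F [ 1.5 -1.  -0.5] w 0.842 g 0.0 q6 -0.86
 tx 4.53 ty 2.85 tz -0.90 twist 0.32 target [ 0.475 -0.111  0.26 ]
 tx 0.00 ty 0.00 tz 4.33 twist -0.00 target [ 0.475 -0.111  0.13 ]
```

View pics/c4.png

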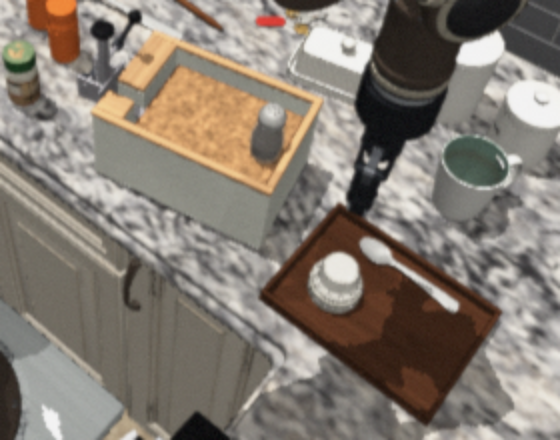

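The timer stands on the tray at crop (337,283), and the shaker is still upright in the lift at (268,133). Next, the shaker.

```bash
python3 -m jog '[{"fingers":70,"tx":1.2,"ty":0.7,"tz":-0.9,"twist":0.3},{"fingers":70,"tx":2.4,"ty":1.5,"tz":-0.9,"twist":0.3},{"fingers":70,"tx":3.6,"ty":2.2,"tz":-0.9,"twist":0.3},{"fingers":70,"tx":4.5,"ty":2.85,"tz":-0.9,"twist":0.3},{"fingers":70,"tx":4.5,"ty":2.85,"tz":-0.9,"twist":0.3}]'; python3 -c "
from meas import *
d=img('wrist'); inb([d]); st();a=to(case(-.0125,-.072),.13,-1.385); print(np.nanmedian(top([d],case(-.03,.154),.23,.03,.02)[0][3]) if top([d],case(-.03,.154),.23,.03,.02)[0] else '')"
```

```text
clock: 10.0
ee_pos: [0.4764, -0.1089, 0.2581]
tool_rot: [0.636, 0.772, 0.001, -0.0]
contact_force: [-0.1, -1.2, -0.1]
gripper_width: 0.822
grip_force: 0.0
floor z 0.1045
  band 0.02 n 113 case xy mean [-0.0012 -0.0558] circ [-0.0009 -0.0619] 0.0151 zmax 0.139
  band 0.02 n 120 case xy mean [-0.0217 -0.0549] circ [-0.0227 -0.061 ] 0.0153 zmax 0.14
  band 0.04 n 423 case xy mean [-0.0217 -0.059 ] circ [-0.0216 -0.0638] 0.0147 zmax 0.168
  band 0.04 n 442 case xy mean [-0.0022 -0.0597] circ [-0.0026 -0.0655] 0.0161 zmax 0.168
  band 0.07 n 2365 case xy mean [-0.0126 -0.07  ] circ [-0.0127 -0.0733] 0.0172 zmax 0.195
t 10.1 p [ 0.4758 -0.1107  0.258 ] yaw -1.379 F [-0.4 -0.6 -0.2] w 0.821 g 0.0 q6 -0.51
 tx -0.00 ty -0.03 tz 4.27 twist 0.06 target [ 0.475 -0.111  0.13 ]
```

```bash
python3 -m jog '[{"fingers":70,"tx":0,"ty":0,"tz":1.2,"twist":0},{"fingers":70,"tx":0,"ty":0,"tz":2.4,"twist":0},{"fingers":70,"tx":0,"ty":0,"tz":3.5,"twist":0},{"fingers":70,"tx":0,"ty":0,"tz":4.2,"twist":0},{"fingers":70,"tx":0,"ty":0,"tz":4.2,"twist":0}]'; python3 -m jog '[{"fingers":15,"tx":0,"ty":0,"tz":0,"twist":0},{"fingers":15,"tx":0,"ty":0,"tz":0,"twist":0},{"fingers":15,"tx":0,"ty":0,"tz":0,"twist":0},{"fingers":15,"tx":0,"ty":0,"tz":0,"twist":0},{"fingers":15,"tx":0,"ty":0,"tz":0,"twist":0}]' 35;  python3 -m jog '[{"fingers":15,"tx":0,"ty":0,"tz":0,"twist":0},{"fingers":15,"tx":0,"ty":0,"tz":-1,"twist":0},{"fingers":15,"tx":0,"ty":0,"tz":-2.4,"twist":0},{"fingers":15,"tx":0,"ty":0,"tz":-3.8,"twist":0},{"fingers":15,"tx":0,"ty":0,"tz":-5,"twist":0}]'; python3 -c "
from h import *
st();T=np.array([.4424,-.3167]); 
a=to(T+[-.022,-.055],.27,-1.38); a=to(T+[-.022,-.055],.034,-1.38,start=a)"
```

```text
clock: 10.55
ee_pos: [0.4718, -0.1123, 0.1286]
tool_rot: [0.638, 0.77, -0.002, -0.004]
contact_force: [-0.8, 0.1, 0.2]
gripper_width: 0.817
grip_force: 0.0
clock: 11.05
ee_pos: [0.4765, -0.1126, 0.1333]
tool_rot: [0.638, 0.77, 0.0, 0.001]
contact_force: [0.2, -0.6, 0.2]
gripper_width: 0.463
grip_force: 34.9
clock: 11.55
ee_pos: [0.4754, -0.112, 0.2841]
tool_rot: [0.637, 0.77, 0.0, 0.0]
contact_force: [1.3, 0.5, 0.1]
gripper_width: 0.463
grip_force: 35.4
t 11.6 p [ 0.4754 -0.112   0.2841] yaw -1.382 F [1.3 0.5 0.1] w 0.463 g 35.4 q6 -0.51
 tx -8.16 ty -3.42 tz 0.47 twist -0.02 target [ 0.42  -0.372  0.27 ]
 tx 0.00 ty 0.00 tz 7.87 twist -0.00 target [ 0.42  -0.372  0.034]
```

```bash
python3 -m jog '[{"fingers":15,"tx":-1.4,"ty":-0.6,"tz":0,"twist":0},{"fingers":15,"tx":-2.9,"ty":-1.2,"tz":0,"twist":0},{"fingers":15,"tx":-4.4,"ty":-1.8,"tz":0,"twist":0},{"fingers":15,"tx":-5.8,"ty":-2.4,"tz":0,"twist":0},{"fingers":15,"tx":-7.1,"ty":-3,"tz":0,"twist":0}]'; python3 -m jog '[{"fingers":15,"tx":-0.6,"ty":-0.2,"tz":0.5,"twist":0},{"fingers":15,"tx":-1.06,"ty":-0.42,"tz":2,"twist":0},{"fingers":15,"tx":-1.06,"ty":-0.42,"tz":3.5,"twist":0},{"fingers":15,"tx":-1.06,"ty":-0.42,"tz":5,"twist":0},{"fingers":15,"tx":-1.06,"ty":-0.42,"tz":6.5,"twist":0}]'; python3 -m jog '[{"fingers":15,"tx":0,"ty":0,"tz":0.6,"twist":0},{"fingers":15,"tx":0,"ty":0,"tz":1,"twist":0},{"fingers":15,"tx":0,"ty":0,"tz":1.3,"twist":0},{"fingers":15,"tx":0,"ty":0,"tz":1.5,"twist":0},{"fingers":15,"tx":0,"ty":0,"tz":1.6,"twist":0}]';python3 -c "
from h import *
st();T=np.array([.4424,-.3167]); 
a=to(T+[-.022,-.055],.035,-1.38)
d=img('scene');P=pts(d)[...,:3].reshape(-1,3); m=(np.hypot(P[:,0]-.42,P[:,1]+.372)<.03)&(P[:,2]>.012); print(np.percentile(P[m,2],[0,2,5,50])); cv2.imwrite('pics/c5.png',cv2.resize(d['frame'][260:420,340:530],None,fx=3,fy=3)[...,::-1])"
```

```text
clock: 12.05
ee_pos: [0.4261, -0.3397, 0.282]
tool_rot: [0.638, 0.77, 0.0, -0.0]
contact_force: [-0.0, 0.5, -0.9]
gripper_width: 0.461
grip_force: 35.4
clock: 12.55
ee_pos: [0.42, -0.3716, 0.0854]
tool_rot: [0.638, 0.77, 0.0, -0.0]
contact_force: [0.8, -1.5, -1.8]
gripper_width: 0.459
grip_force: 35.4
clock: 13.05
ee_pos: [0.4212, -0.3725, 0.0399]
tool_rot: [0.638, 0.77, -0.0, 0.001]
contact_force: [0.4, -0.2, -0.6]
gripper_width: 0.46
grip_force: 35.4
t 13.1 p [ 0.4212 -0.3725  0.0399] yaw -1.383 F [ 0.4 -0.2 -0.6] w 0.460 g 35.4 q6 -0.99
 tx 0.03 ty -0.02 tz 0.16 twist -0.03 target [ 0.42  -0.372  0.035]
[0.01285956 0.02032152 0.04159308 0.38969502]
```

View pics/c5.png

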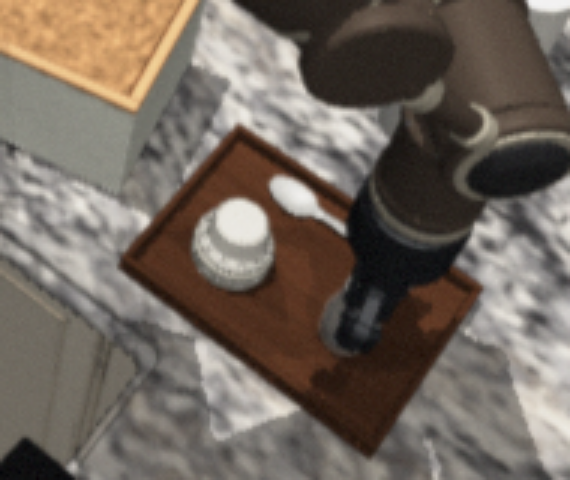

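The shaker is over the tray at crop (345,325), near the floor. I'll feel downward until it touches.

```bash
python3 -m jog '[{"fingers":15,"tx":0,"ty":0,"tz":0.06,"twist":0},{"fingers":15,"tx":0,"ty":0,"tz":0.06,"twist":0}]' | grep -E "force|pos"; python3 -m jog '[{"fingers":15,"tx":0,"ty":0,"tz":0.06,"twist":0},{"fingers":15,"tx":0,"ty":0,"tz":0.06,"twist":0}]'| grep -E "force|pos"; python3 -m jog '[{"fingers":15,"tx":0,"ty":0,"tz":0.05,"twist":0},{"fingers":15,"tx":0,"ty":0,"tz":0.05,"twist":0}]'| grep -E "force|pos"
```

```text
ee_pos: [0.421, -0.3723, 0.0382]
contact_force: [-0.7, 0.8, -0.9]
grip_force: 35.4
ee_pos: [0.4212, -0.3726, 0.0372]
contact_force: [-1.0, 0.1, 5.1]
grip_force: 36.2
ee_pos: [0.4213, -0.3727, 0.0371]
contact_force: [-3.8, 3.4, 13.2]
grip_force: 37.3
```

```bash
python3 -m jog '[{"fingers":15,"tx":0,"ty":0,"tz":-0.07,"twist":0},{"fingers":15,"tx":0,"ty":0,"tz":-0.07,"twist":0},{"fingers":65,"tx":0,"ty":0,"tz":-0.07,"twist":0},{"fingers":65,"tx":0,"ty":0,"tz":-0.07,"twist":0},{"fingers":65,"tx":0,"ty":0,"tz":-0.07,"twist":0}]'; python3 -m jog '[{"fingers":65,"tx":0,"ty":0,"tz":0,"twist":0},{"fingers":65,"tx":0,"ty":0,"tz":-1,"twist":0},{"fingers":65,"tx":0,"ty":0,"tz":-2.5,"twist":0},{"fingers":65,"tx":0,"ty":0,"tz":-4,"twist":0},{"fingers":65,"tx":0,"ty":0,"tz":-5.5,"twist":0}]'; python3 - <<'E'
from h import *
st()
D=[dict(np.load(f'pics/{n}0.npz')) for n in('scene','side')]
for d in D:
    P=pts(d).reshape(-1,3); m=(P[:,2]>.03)&(P[:,2]<.2)&(P[:,0]>.3)&(P[:,0]<.6)&(P[:,1]>.17)&(P[:,1]<.6)
    g=np.zeros((60,86),np.uint8); ij=((P[m][:,:2]-[.3,.17])/.005).astype(int); g[ij[:,0],ij[:,1]]=1
    g=cv2.morphologyEx(g,cv2.MORPH_CLOSE,np.ones((3,3)))
    k,l,s,c=cv2.connectedComponentsWithStats(g)
    for i in range(1,k):
        if s[i,4]>8: 
            q=P[m][l[ij[:,0],ij[:,1]]==i]; print(np.round([.3+.005*s[i,1],.3+.005*(s[i,1]+s[i,3]),.17+.005*s[i,0],.17+.005*(s[i,0]+s[i,2])],3),'zmax',np.percentile(q[:,2],98).round(3))
E
```

```text
clock: 14.2
ee_pos: [0.4203, -0.3717, 0.0359]
tool_rot: [0.638, 0.77, 0.0, -0.0]
contact_force: [0.0, -0.0, -0.4]
gripper_width: 0.759
grip_force: 0.0
clock: 14.7
ee_pos: [0.4202, -0.3715, 0.2025]
tool_rot: [0.638, 0.77, 0.0, -0.0]
contact_force: [0.9, -1.0, 0.2]
gripper_width: 0.762
grip_force: 0.0
t 14.7 p [ 0.4202 -0.3715  0.2025] yaw -1.383 F [ 0.9 -1.   0.2] w 0.762 g 0.0 q6 -0.99
[0.335 0.42  0.445 0.53 ] zmax 0.048
[0.37  0.42  0.22  0.275] zmax 0.107
[0.375 0.425 0.36  0.415] zmax 0.108
[0.45  0.475 0.17  0.195] zmax 0.191
[0.475 0.525 0.24  0.295] zmax 0.108
[0.5   0.555 0.32  0.37 ] zmax 0.108
[0.52  0.6   0.515 0.6  ] zmax 0.091
[0.335 0.425 0.455 0.54 ] zmax 0.049
[0.37  0.42  0.225 0.285] zmax 0.109
[0.375 0.43  0.365 0.42 ] zmax 0.11
[0.455 0.475 0.18  0.205] zmax 0.192
[0.48  0.53  0.25  0.305] zmax 0.11
[0.505 0.555 0.32  0.38 ] zmax 0.109
[0.52  0.6   0.515 0.6  ] zmax 0.091
```

```bash
python3 - <<'E'
from h import *
a=to((.40,.391),.30,-1.385)
E
python3 -m jog '[{"fingers":70,"tx":1,"ty":0.2,"tz":-1.2,"twist":0},{"fingers":70,"tx":2.4,"ty":0.5,"tz":-2.4,"twist":0},{"fingers":70,"tx":4,"ty":0.8,"tz":-3.3,"twist":0},{"fingers":70,"tx":5.6,"ty":1.1,"tz":-3.3,"twist":0},{"fingers":70,"tx":7.2,"ty":1.4,"tz":-3.3,"twist":0}]'
python3 - <<'E'
from h import *
a=to((.40,.391),.30,-1.385)
E
```

```text
tx 25.09 ty 4.09 tz -3.25 twist 0.02 target [0.4   0.391 0.3  ]
clock: 15.2
ee_pos: [0.422, -0.1588, 0.302]
tool_rot: [0.638, 0.77, 0.001, 0.002]
contact_force: [0.8, 0.7, -0.3]
gripper_width: 0.822
grip_force: 0.0
 tx 18.14 ty 2.68 tz 0.07 twist 0.01 target [0.4   0.391 0.3  ]
```

```bash

python3 -m jog '[{"fingers":70,"tx":1.6,"ty":0.2,"tz":0,"twist":0},{"fingers":70,"tx":3.2,"ty":0.5,"tz":0,"twist":0},{"fingers":70,"tx":4.8,"ty":0.7,"tz":0,"twist":0},{"fingers":70,"tx":6.4,"ty":1,"tz":0,"twist":0},{"fingers":70,"tx":8,"ty":1.2,"tz":0,"twist":0}]' >/dev/null
python3 -m jog '[{"fingers":70,"tx":1.6,"ty":0.2,"tz":0,"twist":0},{"fingers":70,"tx":3.2,"ty":0.5,"tz":0,"twist":0},{"fingers":70,"tx":4.8,"ty":0.7,"tz":0,"twist":0},{"fingers":70,"tx":6.4,"ty":1,"tz":0,"twist":0},{"fingers":70,"tx":8,"ty":1.2,"tz":0,"twist":0}]' >/dev/null
python3 -m jog '[{"fingers":70,"tx":1,"ty":0.1,"tz":0,"twist":0},{"fingers":70,"tx":1.8,"ty":0.2,"tz":0.7,"twist":0},{"fingers":70,"tx":1.8,"ty":0.2,"tz":1.5,"twist":0},{"fingers":70,"tx":1.8,"ty":0.2,"tz":1.5,"twist":0},{"fingers":70,"tx":1.8,"ty":0.2,"tz":1.5,"twist":0}]'
python3 - <<'E'
from h import *
d=img('wrist'); st(); print(top([d],(.403,.391),.106,.035),top([d],(.3965,.251),.106,.035))
a=to((.403,.391),.05,-1.385)
E
```

```text
clock: 16.7
ee_pos: [0.3977, 0.3788, 0.2546]
tool_rot: [0.638, 0.77, -0.001, -0.0]
contact_force: [0.8, 0.5, -0.3]
gripper_width: 0.819
grip_force: 0.0
t 16.8 p [0.3985 0.3791 0.2558] yaw -1.383 F [-0.6  0.6  1.3] w 0.822 g 0.0 q6 0.49
[(array([0.3995, 0.3906]), array([0.3997, 0.39  ]), 0.0227, np.float64(0.1063), 2460)] [(array([0.3937, 0.2526]), array([0.3935, 0.2506]), 0.0233, np.float64(0.1063), 1823)]
 tx 0.36 ty 0.22 tz 6.86 twist 0.02 target [0.403 0.391 0.05 ]
```

```bash

python3 -m jog '[{"fingers":70,"tx":0.34,"ty":0.12,"tz":1.2,"twist":0},{"fingers":70,"tx":0.34,"ty":0.12,"tz":2.6,"twist":0},{"fingers":70,"tx":0.34,"ty":0.12,"tz":4,"twist":0},{"fingers":70,"tx":0.34,"ty":0.12,"tz":5.3,"twist":0},{"fingers":70,"tx":0.34,"ty":0.12,"tz":6.4,"twist":0}]' >/dev/null
python3 -m jog '[{"fingers":70,"tx":0,"ty":0,"tz":0.4,"twist":0},{"fingers":70,"tx":0,"ty":0,"tz":0.4,"twist":0},{"fingers":15,"tx":0,"ty":0,"tz":0.4,"twist":0},{"fingers":15,"tx":0,"ty":0,"tz":0.4,"twist":0},{"fingers":15,"tx":0,"ty":0,"tz":0.4,"twist":0}]' 35 | grep pos
python3 -m jog '[{"fingers":15,"tx":0,"ty":0,"tz":0,"twist":0},{"fingers":15,"tx":0,"ty":0,"tz":0,"twist":0},{"fingers":15,"tx":0,"ty":0,"tz":0,"twist":0}]'
python3 - <<'E'
from h import *
st(); a=to((.40,.39),.32,-1.385); a=to(case(0,-.045),.32,-1.385,start=a); a=to(case(0,-.045),.158,-1.385,start=a)
E
```

```text
ee_pos: [0.4015, 0.3913, 0.0539]
clock: 18.05
ee_pos: [0.4015, 0.3914, 0.0539]
tool_rot: [0.637, 0.77, 0.002, 0.0]
contact_force: [-1.0, -1.2, 6.7]
gripper_width: 0.523
grip_force: 35.3
t 18.1 p [0.4015 0.3914 0.0539] yaw -1.382 F [-1.  -1.2  6.7] w 0.523 g 35.3 q6 0.51
 tx -0.04 ty -0.06 tz -8.87 twist 0.02 target [0.4  0.39 0.32]
 tx -15.97 ty -0.21 tz 0.00 twist -0.00 target [ 0.482 -0.082  0.32 ]
 tx 0.00 ty 0.00 tz 5.40 twist -0.00 target [ 0.482 -0.082  0.158]
```

```bash

python3 -m jog '[{"fingers":15,"tx":0,"ty":0,"tz":-1.2,"twist":0},{"fingers":15,"tx":0,"ty":0,"tz":-2.7,"twist":0},{"fingers":15,"tx":0,"ty":0,"tz":-4.3,"twist":0},{"fingers":15,"tx":0,"ty":0,"tz":-5.9,"twist":0},{"fingers":15,"tx":0,"ty":0,"tz":-7.4,"twist":0}]' >/dev/null
python3 -m jog '[{"fingers":15,"tx":-0.5,"ty":0,"tz":-1.2,"twist":0},{"fingers":15,"tx":-2,"ty":0,"tz":-1.6,"twist":0},{"fingers":15,"tx":-3.5,"ty":0,"tz":-1.6,"twist":0},{"fingers":15,"tx":-5,"ty":-0.1,"tz":-1.6,"twist":0},{"fingers":15,"tx":-6.5,"ty":-0.1,"tz":-1.6,"twist":0}]' 
python3 -m jog '[{"fingers":15,"tx":-1.5,"ty":0,"tz":0,"twist":0},{"fingers":15,"tx":-3,"ty":0,"tz":0,"twist":0},{"fingers":15,"tx":-4.5,"ty":0,"tz":0,"twist":0},{"fingers":15,"tx":-6,"ty":-0.1,"tz":0,"twist":0},{"fingers":15,"tx":-7.5,"ty":-0.1,"tz":0,"twist":0}]' 
python3 -m jog '[{"fingers":15,"tx":-1,"ty":0,"tz":0,"twist":0},{"fingers":15,"tx":-2,"ty":0,"tz":0,"twist":0},{"fingers":15,"tx":-2,"ty":0,"tz":0,"twist":0}]' | grep pos
python3 - <<'E'
from h import *
st(); a=to(case(0,-.045),.162,-1.385)
E
```

```text
clock: 19.05
ee_pos: [0.4331, 0.1963, 0.322]
tool_rot: [0.637, 0.771, 0.001, 0.001]
contact_force: [0.9, 0.1, -1.9]
gripper_width: 0.525
grip_force: 36.3
clock: 19.55
ee_pos: [0.4722, -0.0256, 0.322]
tool_rot: [0.638, 0.77, 0.001, 0.001]
contact_force: [0.9, 0.4, -1.4]
gripper_width: 0.522
grip_force: 36.3
ee_pos: [0.4841, -0.086, 0.3217]
t 19.9 p [ 0.4841 -0.086   0.3217] yaw -1.387 F [-0.3  0.4 -1.1] w 0.527 g 36.3 q6 -0.45
 tx 0.14 ty -0.03 tz 5.32 twist -0.02 target [ 0.482 -0.082  0.162]
```

```bash

python3 -m jog '[{"fingers":15,"tx":0.1,"ty":0,"tz":1.4,"twist":0},{"fingers":15,"tx":0.1,"ty":0,"tz":2.8,"twist":0},{"fingers":15,"tx":0.1,"ty":0,"tz":3.9,"twist":0},{"fingers":15,"tx":0.1,"ty":0,"tz":4.8,"twist":0},{"fingers":15,"tx":0.1,"ty":0,"tz":5.2,"twist":0}]' | grep -E "pos|force"
python3 -m jog '[{"fingers":15,"tx":0,"ty":0,"tz":0.15,"twist":0},{"fingers":15,"tx":0,"ty":0,"tz":0.3,"twist":0},{"fingers":15,"tx":0,"ty":0,"tz":0.3,"twist":0}]' | grep -E "pos|force"
python3 -m jog '[{"fingers":64,"tx":0,"ty":0,"tz":0,"twist":0},{"fingers":64,"tx":0,"ty":0,"tz":0,"twist":0},{"fingers":64,"tx":0,"ty":0,"tz":0,"twist":0},{"fingers":64,"tx":0,"ty":0,"tz":0,"twist":0},{"fingers":64,"tx":0,"ty":0,"tz":-1,"twist":0}]' | grep -E "pos|force" 
python3 -m jog '[{"fingers":64,"tx":0,"ty":0,"tz":-1.5,"twist":0},{"fingers":64,"tx":0,"ty":0,"tz":-3,"twist":0},{"fingers":64,"tx":0,"ty":0,"tz":-4.2,"twist":0},{"fingers":70,"tx":0.5,"ty":0,"tz":-4.2,"twist":0},{"fingers":70,"tx":2,"ty":0,"tz":-4.2,"twist":0}]'
python3 - <<'E'
from h import *
st(); d=img('wrist','w2'); print(top([d],case(0,-.045),.2,.05,.02)); cv2.imwrite('pics/w2.png',d['frame'][...,::-1]); a=to((.394,.251),.26,-1.385)
E
```

```text
ee_pos: [0.4807, -0.0784, 0.1627]
contact_force: [-0.3, 0.0, 2.1]
grip_force: 36.7
ee_pos: [0.4842, -0.0798, 0.1572]
contact_force: [0.6, 0.2, 0.1]
grip_force: 36.3
ee_pos: [0.4795, -0.079, 0.1827]
contact_force: [0.2, 0.1, -0.2]
grip_force: 0.0
clock: 21.65
ee_pos: [0.4734, -0.0224, 0.3139]
tool_rot: [0.639, 0.769, 0.001, 0.002]
contact_force: [0.7, 0.4, -1.1]
gripper_width: 0.821
grip_force: 0.0
t 21.6 p [ 0.4734 -0.0224  0.3139] yaw -1.388 F [ 0.7  0.4 -1.1] w 0.821 g 0.0 q6 -0.32
[(array([ 0.4814, -0.0768]), array([ 0.4825, -0.081 ]), 0.0232, np.float64(0.2087), 3339)]
 tx 9.17 ty -0.84 tz 1.74 twist 0.02 target [0.394 0.251 0.26 ]
```

View pics/w2.png

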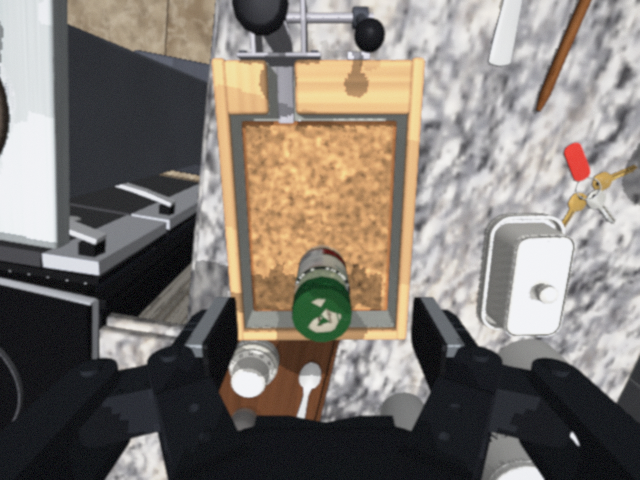

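The jar stands upright on the cork at (322,300). Next is jar B.

```bash

python3 -m jog '[{"fingers":70,"tx":1.5,"ty":-0.1,"tz":0,"twist":0},{"fingers":70,"tx":3,"ty":-0.3,"tz":0,"twist":0},{"fingers":70,"tx":4.5,"ty":-0.5,"tz":0,"twist":0},{"fingers":70,"tx":6,"ty":-0.6,"tz":0,"twist":0},{"fingers":70,"tx":7.5,"ty":-0.8,"tz":0,"twist":0}]' >/dev/null
python3 -m jog '[{"fingers":70,"tx":1,"ty":0,"tz":0.3,"twist":0},{"fingers":70,"tx":1.7,"ty":0,"tz":1.2,"twist":0},{"fingers":70,"tx":1.7,"ty":0,"tz":2,"twist":0},{"fingers":70,"tx":1.7,"ty":0,"tz":2,"twist":0}]' >/dev/null
python3 - <<'E'
from h import *
d=img('wrist'); st(); print(top([d],(.394,.251),.106,.035))
a=to((.394,.251),.052,-1.385)
E
```

```text
t 22.6 p [0.3946 0.2452 0.2498] yaw -1.382 F [ 0.4 -1.  -0.1] w 0.824 g 0.0 q6 0.27
[(array([0.3937, 0.2513]), array([0.394 , 0.2503]), 0.0229, np.float64(0.1063), 2527)]
 tx 0.19 ty 0.02 tz 6.59 twist 0.03 target [0.394 0.251 0.052]
```

```bash

python3 -m jog '[{"fingers":70,"tx":0.17,"ty":0.02,"tz":1.2,"twist":0},{"fingers":70,"tx":0.17,"ty":0.02,"tz":2.6,"twist":0},{"fingers":70,"tx":0.17,"ty":0.02,"tz":4,"twist":0},{"fingers":70,"tx":0.17,"ty":0.02,"tz":5.3,"twist":0},{"fingers":70,"tx":0.17,"ty":0.02,"tz":6.3,"twist":0}]' >/dev/null
python3 -m jog '[{"fingers":70,"tx":0,"ty":0,"tz":0.25,"twist":0},{"fingers":70,"tx":0,"ty":0,"tz":0.25,"twist":0},{"fingers":15,"tx":0,"ty":0,"tz":0.25,"twist":0},{"fingers":15,"tx":0,"ty":0,"tz":0.25,"twist":0},{"fingers":15,"tx":0,"ty":0,"tz":0.25,"twist":0}]' 35 | grep pos
python3 -m jog '[{"fingers":15,"tx":0,"ty":0,"tz":0,"twist":0},{"fingers":15,"tx":0,"ty":0,"tz":0,"twist":0},{"fingers":15,"tx":0,"ty":0,"tz":0,"twist":0}]'
python3 -m jog '[{"fingers":15,"tx":0,"ty":0,"tz":-1.2,"twist":0},{"fingers":15,"tx":0,"ty":0,"tz":-2.7,"twist":0},{"fingers":15,"tx":0,"ty":0,"tz":-4.3,"twist":0},{"fingers":15,"tx":0,"ty":0,"tz":-5.9,"twist":0},{"fingers":15,"tx":0,"ty":0,"tz":-7.4,"twist":0}]' >/dev/null
python3 -m jog '[{"fingers":15,"tx":0,"ty":0,"tz":-1.4,"twist":0},{"fingers":15,"tx":0,"ty":0,"tz":-1.6,"twist":0}]' | grep -E "pos|grip"
python3 - <<'E'
from h import *
st(); a=to(case(0,.045),.32,-1.385); a=to(case(0,.045),.15,-1.385,start=a)
E
```

```text
ee_pos: [0.3981, 0.2518, 0.0579]
clock: 23.95
ee_pos: [0.3981, 0.2519, 0.0579]
tool_rot: [0.638, 0.77, 0.002, 0.001]
contact_force: [-0.5, -0.3, 7.4]
gripper_width: 0.532
grip_force: 34.5
ee_pos: [0.3995, 0.2526, 0.3332]
gripper_width: 0.532
grip_force: 35.9
t 24.6 p [0.3995 0.2526 0.3332] yaw -1.383 F [ 0.5 -0.1 -1.2] w 0.532 g 35.9 q6 0.28
 tx -8.48 ty 0.64 tz 0.44 twist 0.02 target [0.466 0.006 0.32 ]
 tx 0.00 ty 0.00 tz 5.67 twist -0.00 target [0.466 0.006 0.15 ]
```

```bash

python3 -m jog '[{"fingers":15,"tx":-1.2,"ty":0.1,"tz":0,"twist":0},{"fingers":15,"tx":-2.7,"ty":0.2,"tz":0,"twist":0},{"fingers":15,"tx":-4.2,"ty":0.3,"tz":0,"twist":0},{"fingers":15,"tx":-5.7,"ty":0.4,"tz":0,"twist":0},{"fingers":15,"tx":-7.2,"ty":0.6,"tz":0,"twist":0}]' >/dev/null
python3 -m jog '[{"fingers":15,"tx":-0.8,"ty":0.1,"tz":0,"twist":0},{"fingers":15,"tx":-1.25,"ty":0.1,"tz":0,"twist":0},{"fingers":15,"tx":-1.25,"ty":0.1,"tz":0,"twist":0}]' | grep -E "pos|grip"
python3 - <<'E'
from h import *
st(); a=to(case(0,.045),.158,-1.385)
E
```

```text
ee_pos: [0.464, 0.0048, 0.325]
gripper_width: 0.53
grip_force: 35.8
t 25.4 p [0.464  0.0048 0.325 ] yaw -1.385 F [-0.7 -0.4 -2. ] w 0.530 g 35.8 q6 -0.27
 tx 0.04 ty 0.07 tz 5.57 twist -0.00 target [0.466 0.006 0.158]
```

```bash

python3 -m jog '[{"fingers":15,"tx":0,"ty":0.05,"tz":1.4,"twist":0},{"fingers":15,"tx":0,"ty":0.05,"tz":2.8,"twist":0},{"fingers":15,"tx":0,"ty":0.05,"tz":4.1,"twist":0},{"fingers":15,"tx":0,"ty":0.05,"tz":5,"twist":0},{"fingers":15,"tx":0,"ty":0.05,"tz":5.4,"twist":0}]' | grep -E "pos|force"
python3 -m jog '[{"fingers":15,"tx":0,"ty":0,"tz":0.15,"twist":0},{"fingers":15,"tx":0,"ty":0,"tz":0.3,"twist":0},{"fingers":15,"tx":0,"ty":0,"tz":0.3,"twist":0}]' | grep -E "pos|force"
python3 -m jog '[{"fingers":64,"tx":0,"ty":0,"tz":0,"twist":0},{"fingers":64,"tx":0,"ty":0,"tz":0,"twist":0},{"fingers":64,"tx":0,"ty":0,"tz":0,"twist":0},{"fingers":64,"tx":0,"ty":0,"tz":0,"twist":0},{"fingers":64,"tx":0,"ty":0,"tz":-1,"twist":0}]' | grep -E "pos|force" 
python3 -m jog '[{"fingers":64,"tx":0,"ty":0,"tz":-1.5,"twist":0},{"fingers":64,"tx":0,"ty":0,"tz":-3,"twist":0},{"fingers":64,"tx":0,"ty":0,"tz":-4.2,"twist":0},{"fingers":0,"tx":0,"ty":0,"tz":-4.2,"twist":0},{"fingers":0,"tx":0,"ty":0,"tz":-4.2,"twist":0}]' 20
python3 - <<'E'
from h import *
st(); d=img('wrist','w3');  print(top([d],case(0,-.045),.2,.05,.02),top([d],case(0,.045),.2,.03,.02),'knob',top([d],case(-.03,.154),.22,.03,.03)); a=to(case(.032,.105),.29); a=to(case(.032,.105),.2,start=a);a=to(case(.032,.185),.2,start=a)
e=img('scene','s3'); np.savez('pics/scene3.npz',**e); cv2.imwrite('pics/c6.png',cv2.resize(e['frame'][160:400,180:500],None,fx=2,fy=2)[...,::-1])
E
```

```text
ee_pos: [0.4627, 0.0079, 0.1604]
contact_force: [-1.2, -0.0, 7.0]
grip_force: 36.7
ee_pos: [0.4669, 0.0064, 0.1556]
contact_force: [-0.8, -0.3, -0.4]
grip_force: 35.9
ee_pos: [0.4622, 0.0063, 0.1814]
contact_force: [-0.7, -0.2, -0.3]
grip_force: 0.0
clock: 27.25
ee_pos: [0.4664, 0.006, 0.3118]
tool_rot: [0.638, 0.77, 0.001, 0.001]
contact_force: [-0.6, -1.2, -0.4]
gripper_width: 0.418
grip_force: 0.0
t 27.2 p [0.4664 0.006  0.3118] yaw -1.383 F [-0.6 -1.2 -0.4] w 0.418 g 0.0 q6 -0.27
[(array([ 0.4815, -0.078 ]), array([ 0.4819, -0.0813]), 0.0234, np.float64(0.194), 2604)] [(array([0.4629, 0.0068]), array([0.4632, 0.0051]), 0.023, np.float64(0.194), 3034)] knob [(array([0.4151, 0.1056]), array([0.4144, 0.1058]), 0.0153, np.float64(0.2188), 2227)]
 tx 2.00 ty 1.09 tz 0.67 twist -14.97 target [0.486 0.071 0.29 ]
 tx 0.00 ty 0.00 tz 3.00 twist 0.00 target [0.486 0.071 0.2  ]
 tx 0.00 ty 2.67 tz 0.00 twist -0.00 target [0.472 0.15  0.2  ]
```

View pics/c6.png

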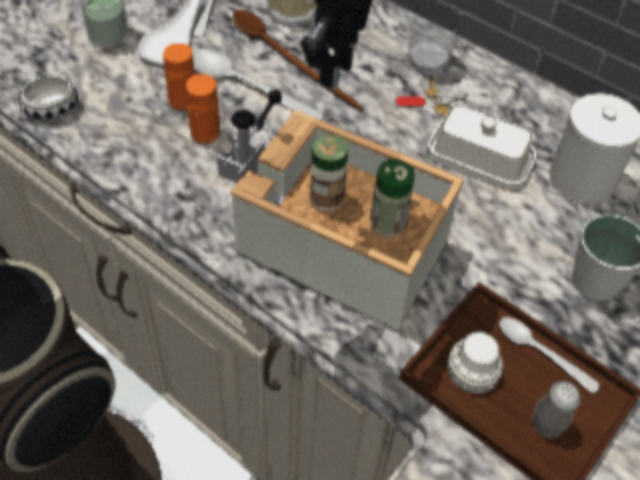

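Both jars stand upright on the lift tray (crop (328,172) and (392,195)). The timer and shaker stand on the serving tray. No third jar is on the worktop. Now flip the pawl in.

```bash
python3 - <<'E'
from h import *
a=to(case(.032,.108),.31,-1.383); a=to(case(.032,.108),.194,-1.383,start=a);a=to(case(.032,.165),.194,-1.383,start=a);a=to(case(-.03,.154),.26,-1.383,start=a)
E
```

```text
tx 2.10 ty 1.11 tz -0.03 twist 0.00 target [0.486 0.074 0.31 ]
 tx 0.00 ty 0.00 tz 3.87 twist -0.00 target [0.486 0.074 0.194]
 tx 1.90 ty 0.01 tz 0.00 twist -0.00 target [0.475 0.13  0.194]
 tx -0.36 ty -2.07 tz -2.20 twist -0.00 target [0.416 0.108 0.26 ]
```

```bash

python3 -m jog '[{"fingers":0,"tx":1,"ty":0.6,"tz":0,"twist":0},{"fingers":0,"tx":2.1,"ty":1.1,"tz":0,"twist":0},{"fingers":0,"tx":2.1,"ty":1.1,"tz":0,"twist":0},{"fingers":0,"tx":2.1,"ty":1.1,"tz":1.5,"twist":0},{"fingers":0,"tx":2.1,"ty":1.1,"tz":2.8,"twist":0}]' | grep -E "pos|wid"
python3 -m jog '[{"fingers":0,"tx":0,"ty":0,"tz":0.7,"twist":0},{"fingers":0,"tx":0,"ty":0,"tz":1.1,"twist":0},{"fingers":0,"tx":0.4,"ty":0,"tz":1.1,"twist":0},{"fingers":0,"tx":0.8,"ty":0,"tz":1.1,"twist":0},{"fingers":0,"tx":1.1,"ty":0,"tz":1.1,"twist":0}]' | grep -E "pos|force"
python3 -m jog '[{"fingers":0,"tx":0.3,"ty":0,"tz":0,"twist":0},{"fingers":0,"tx":0.6,"ty":0,"tz":0,"twist":0},{"fingers":0,"tx":0.9,"ty":0,"tz":0,"twist":0},{"fingers":0,"tx":0.9,"ty":0,"tz":0,"twist":0},{"fingers":0,"tx":0.5,"ty":0,"tz":-1,"twist":0}]' | grep -E "pos|force"
python3 -m jog '[{"fingers":0,"tx":0,"ty":0,"tz":-1.2,"twist":0},{"fingers":0,"tx":0,"ty":0,"tz":-2,"twist":0},{"fingers":0,"tx":0,"ty":0,"tz":-2,"twist":0}]'
python3 - <<'E'
from h import *
st(); d=img('scene');P=pts(d).reshape(-1,3); b=case(.032,.2245); m=(np.hypot(P[:,0]-b[0],P[:,1]-b[1])<.02)&(P[:,2]>.165)&(P[:,2]<.21); print('ball in',m.sum(),P[m].mean(0) if m.any() else '')
print('knob',top([d],case(-.03,.154),.22,.03,.03))
a=to(case(-.03,.154),.245,-1.383); 
E
```

```text
ee_pos: [0.486, 0.074, 0.2247]
gripper_width: -0.001
ee_pos: [0.4813, 0.1079, 0.1952]
contact_force: [-0.3, -0.1, -0.2]
grip_force: 0.0
ee_pos: [0.4737, 0.1217, 0.2199]
contact_force: [-0.7, -0.3, -0.1]
grip_force: 0.0
clock: 29.15
ee_pos: [0.4804, 0.1215, 0.2882]
tool_rot: [0.638, 0.77, 0.003, 0.003]
contact_force: [1.2, 0.3, 0.2]
gripper_width: 0.003
grip_force: 0.0
t 29.1 p [0.4804 0.1215 0.2882] yaw -1.383 F [1.2 0.3 0.2] w 0.003 g 0.0 q6 -0.03
ball in 40 [0.46280196 0.17532034 0.19324148]
knob [(array([0.4135, 0.1022]), array([0.4157, 0.1048]), 0.0156, np.float64(0.2159), 111)]
 tx -0.05 ty -2.14 tz 1.36 twist 0.00 target [0.416 0.108 0.245]
```

Pawl has dropped in (ball back at the engaged side, riding a tooth). Now press the knob.

```bash

python3 -m jog '[{"fingers":0,"tx":0,"ty":-1,"tz":0,"twist":0},{"fingers":0,"tx":-0.05,"ty":-2.1,"tz":0,"twist":0},{"fingers":0,"tx":-0.05,"ty":-2.1,"tz":0.8,"twist":0},{"fingers":0,"tx":-0.05,"ty":-2.1,"tz":1.8,"twist":0},{"fingers":0,"tx":-0.05,"ty":-2.1,"tz":1.9,"twist":0}]' | grep -E "pos|force"
python3 - <<'E'
from h import *
st(); a=to(case(-.03,.154),.158,-1.383)
E
```

```text
ee_pos: [0.4114, 0.1073, 0.2217]
contact_force: [0.2, 1.2, -0.6]
grip_force: 0.0
t 29.7 p [0.4114 0.1073 0.2217] yaw -1.383 F [ 0.2  1.2 -0.6] w 0.002 g 0.0 q6 -0.04
 tx -0.01 ty 0.17 tz 2.12 twist 0.00 target [0.416 0.108 0.158]
```

```bash

python3 -m jog '[{"fingers":0,"tx":0,"ty":0,"tz":0.2,"twist":0},{"fingers":0,"tx":0,"ty":0,"tz":0.4,"twist":0},{"fingers":0,"tx":0,"ty":0,"tz":0.6,"twist":0},{"fingers":0,"tx":0,"ty":0,"tz":0.8,"twist":0},{"fingers":0,"tx":0,"ty":0,"tz":1.0,"twist":0}]' | grep -E "pos|force"
python3 -m jog '[{"fingers":0,"tx":0,"ty":0,"tz":0.2,"twist":0},{"fingers":0,"tx":0,"ty":0,"tz":0.4,"twist":0},{"fingers":0,"tx":0,"ty":0,"tz":0.6,"twist":0},{"fingers":0,"tx":0,"ty":0,"tz":0.8,"twist":0},{"fingers":0,"tx":0,"ty":0,"tz":0.9,"twist":0}]' | grep -E "pos|force"
python3 -m jog '[{"fingers":0,"tx":0,"ty":0,"tz":0.12,"twist":0},{"fingers":0,"tx":0,"ty":0,"tz":0.12,"twist":0},{"fingers":0,"tx":0,"ty":0,"tz":0.12,"twist":0}]' | grep -E "pos|force"
```

```text
ee_pos: [0.4166, 0.1082, 0.197]
contact_force: [-0.2, -0.7, 4.2]
grip_force: 1.8
ee_pos: [0.4165, 0.1082, 0.1695]
contact_force: [-1.1, 0.0, 5.8]
grip_force: 2.3
ee_pos: [0.4165, 0.1081, 0.1663]
contact_force: [1.4, 0.3, 3.9]
grip_force: 2.0
```

```bash

python3 -m jog '[{"fingers":0,"tx":0,"ty":0,"tz":0.12,"twist":0},{"fingers":0,"tx":0,"ty":0,"tz":0.22,"twist":0},{"fingers":0,"tx":0,"ty":0,"tz":0.22,"twist":0}]' | grep -E "pos|force"
python3 -m jog '[{"fingers":0,"tx":0,"ty":0,"tz":0.1,"twist":0},{"fingers":0,"tx":0,"ty":0,"tz":0.1,"twist":0}]' | grep -E "pos|force"
python3 -m jog '[{"fingers":0,"tx":0,"ty":0,"tz":0.07,"twist":0},{"fingers":0,"tx":0,"ty":0,"tz":0.07,"twist":0}]' | grep -E "pos|force"
```

```text
ee_pos: [0.4165, 0.1081, 0.1597]
contact_force: [0.1, 0.4, 3.7]
grip_force: 2.2
ee_pos: [0.4166, 0.1082, 0.1575]
contact_force: [-1.0, 0.1, 8.0]
grip_force: 4.2
ee_pos: [0.4167, 0.1083, 0.1572]
contact_force: [-5.4, -0.4, 18.9]
grip_force: 10.1
```

Stop reached at z 0.157 (lift about 0.084). Lift off, retreat and check.

```bash

python3 -m jog '[{"fingers":0,"tx":0,"ty":0,"tz":0,"twist":0},{"fingers":0,"tx":0,"ty":0,"tz":-0.3,"twist":0},{"fingers":0,"tx":0,"ty":0,"tz":-0.8,"twist":0},{"fingers":0,"tx":0,"ty":0,"tz":-2,"twist":0},{"fingers":0,"tx":0,"ty":0,"tz":-3.5,"twist":0}]' | grep -E "pos|force"
python3 -m jog '[{"fingers":0,"tx":0,"ty":2,"tz":-1.5,"twist":0},{"fingers":0,"tx":0,"ty":4,"tz":-1.5,"twist":0},{"fingers":0,"tx":0,"ty":4,"tz":-1.5,"twist":0},{"fingers":0,"tx":0,"ty":4,"tz":-1.5,"twist":0},{"fingers":0,"tx":0,"ty":4,"tz":-1.5,"twist":0}]' | grep -E "pos|force|clock"
python3 -m jog '[{"fingers":0,"tx":0,"ty":0,"tz":0,"twist":0},{"fingers":0,"tx":0,"ty":0,"tz":0,"twist":0},{"fingers":0,"tx":0,"ty":0,"tz":0,"twist":0},{"fingers":0,"tx":0,"ty":0,"tz":0,"twist":0},{"fingers":0,"tx":0,"ty":0,"tz":0,"twist":0}]' | grep clock
python3 - <<'E'
from h import *
for n in('scene','side'):
    d=img(n,n+'9');P=pts(d).reshape(-1,3); b=case(.032,.2245)
    m=(np.hypot(P[:,0]-b[0],P[:,1]-b[1])<.025)&(P[:,2]>.175)&(P[:,2]<.21); print('ball',m.sum(),P[m].mean(0) if m.any() else '')
    print('knob',top([d],case(-.03,.154),.17,.03,.03),'jars',top([d],case(0,-.045),.14,.035,.012),top([d],case(0,.045),.14,.035,.012))
    print('timer',top([d],(.421,-.264),.067,.035,.006),'shaker',top([d],(.42,-.372),.095,.03,.01))
    if n=='scene': cv2.imwrite('pics/c9.png',cv2.resize(d['frame'][160:400,180:500],None,fx=2,fy=2)[...,::-1])
st()
E
```

```text
ee_pos: [0.4129, 0.1076, 0.2575]
contact_force: [1.6, 0.0, -0.8]
grip_force: 0.0
clock: 32.7
ee_pos: [0.5328, 0.1303, 0.3027]
contact_force: [-0.5, 0.4, 0.0]
grip_force: 0.0
clock: 33.2
ball 49 [0.46221095 0.1823166  0.18435667]
knob [(array([0.4118, 0.1044]), array([0.4154, 0.1081]), 0.029, np.float64(0.154), 176)] jars [(array([ 0.4812, -0.0843]), array([ 0.4833, -0.0822]), 0.0241, np.float64(0.1357), 223)] [(array([0.4624, 0.0024]), array([0.4636, 0.0042]), 0.0238, np.float64(0.1357), 209)]
timer [(array([ 0.4218, -0.2665]), array([ 0.4241, -0.2665]), 0.0221, np.float64(0.065), 224)] shaker [(array([ 0.4181, -0.3728]), array([ 0.4192, -0.3727]), 0.0164, np.float64(0.0925), 154)]
ball 32 [0.46559686 0.19495598 0.18647227]
knob [(array([0.417 , 0.1121]), array([0.4162, 0.1077]), 0.029, np.float64(0.1536), 108)] jars [(array([ 0.4862, -0.0742]), array([ 0.4836, -0.0778]), 0.0276, np.float64(0.1348), 98)] [(array([0.4668, 0.0119]), array([0.4661, 0.0113]), 0.0255, np.float64(0.1354), 106)]
timer [(array([ 0.4287, -0.2718]), array([ 0.4279, -0.2717]), 0.0129, np.float64(0.0674), 9)] shaker [(array([ 0.4243, -0.3626]), array([ 0.4241, -0.3633]), 0.0204, np.float64(0.092), 32)]
t 33.3 p [0.5337 0.1305 0.3045] yaw -1.383 F [-0.9  0.1 -0.6] w 0.001 g 0.0 q6 -0.03
```

View pics/c9.png

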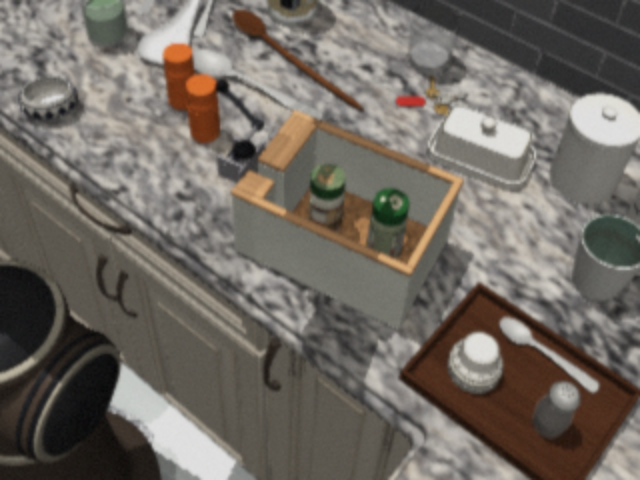

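The tray is down: the jar tops measure 0.1357, which puts the floor at about 0.030. The pawl ball is back at its engaged position, all four items are upright, the bowl is where it was, and the arm is clear.

```bash
python3 -c "
from workcell import env
print(env.finish_job())"
```

```text
the job is handed in; nothing more can be done
None
```

The job is handed in: both spice jars are on the lift tray, which is locked down by the pawl, the egg timer and shaker stand upright on the serving tray, and the sugar bowl hasn't moved (my last camera check showed all of this; the hand-in returned no verdict).

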